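# Roll down a veneer strip on a paddle

### The arm

A 6-joint arm with a two-finger parallel gripper is mounted at the origin on the work surface. World frame = base frame: x ahead of the robot, y to its left, z up, the work surface at z = 0. Lengths are in mm, angles in rad, forces in N, time in s.
With the tool pointing down it reaches from about 400 to 925 mm from the base axis. Payload 12.5 kg.
Tool frame: the origin (TCP) lies at the very end of the fingers, on their centre line; the grasp point (between the pads) lies 19 mm behind it; z points along the fingers, y is the direction in which the jaws open and shut (so a half turn about z gives the same grasp; the last joint's range is limited). The gripper opens to 95 mm and grips with 3 to 60 N. Pads are 20 mm wide; open, the fingers measure 119 mm over their backs; the gripper's body (75 mm by 180 mm) begins 59 mm behind the grasp point.
Start: joints at [-1.253, 0.491, 1.559, -0, 1.092, -0.106], TCP at [257.042, -569.719, 182.361] pointing down, gripper open.
Joint ranges: [-3.1, 3.1], [-0.84, 2.19], [0.05, 2.79], [-1.13, 4.28], [0.06, 2.93], [-2.69, 2.69]. Speed limits (rad/s): [2.22, 2.22, 2.79, 3.14, 3.14, 3.14].

### API

Orientations are given as [roll, pitch, yaw] about the fixed x, y, z axes, in that order (R = Rz(yaw) Ry(pitch) Rx(roll)).
In Python, from cell import env gives the robot as it stands. The module is installed in compiled form; this text tells all that it offers.
- The arm moves only by the tool arm_command, never from a script. Its argument "deltas" is a list that holds one entry, the list of rows, each a list of 5 numbers: the closure, from 0 (fully open) to 1 (shut), then the shift along the world's x, y, z as a fraction of full scale, then the turn about the world's z as a fraction of full scale. In form: [[[grip, dx, dy, dz, twist], ...]]. A call has 1 to 12 rows; each row shifts and turns the pose as measured when the row begins; what a row does not reach is not made up. Full scale, the value 1, is 100 mm for a shift and pi/4 rad for a turn. A row lasts 1/12 s, in which the tool goes at most 41.7 mm and 7.16 degrees, less where a joint would pass 70% of its speed; a pose out of reach is approached as far as the arm can. A call with a number of a shift or a turn outside -1 to 1 is refused whole. A call with a gripper value outside its range is refused whole. The fingers move at their own pace and stop on an object; the grip force is fixed at half the most. Time passes only in rows, so rows that do not move let the fingers close. It gives the time, the measured TCP pose, the force and the opening at its end, in the units of the state.
- env.state(): the state, without advancing time (a new reading comes with each control period).
- env.read_camera(name): name is "side" or "top" or "wrist"; returns a dict with "frame" (420x560x3 uint8, red, green, blue), "fx", "fy", "cx", "cy" (pixels), "R" (3x3) and "t" (3): a world point X has camera coordinates R X + t; the wrist camera has in their place "tool_from_camera" (4x4, takes a point from camera to tool coordinates, whose origin is the TCP and whose axes are the flange's). Camera axes: x right, y down, z forward; pixel columns grow to the right and rows downward; lengths in mm; the calibration is good to about 2 mm. A picture is of the moment at which its call begins: read the wrist's pose just before it. There is no depth.
- env.job_done(): hands the job in, once; it reports no verdict.
The state is a dict: "t": time; "joints": joint angles; "qvel": joint speeds; "tau": joint torques, N m; "eef_pos": TCP position; "tcp_rot": TCP orientation; "ft_force": force on the tool from outside, world axes, zero at the start; "moment": the same for the moment, N m; "opening": opening from 0.0 (shut) to 1.0 (fully open).
Only numpy, scipy, OpenCV 4.12 (cv2) and the standard library are available. Lean on these libraries where they do the work, as an engineer would, in place of code of your own. Each camera call takes 0.05 s, during which the arm holds its last target.

### The job

A dark veneer strip has just been glued across the face of the clamped paddle, near its tip. Press it down: with fingertips on top of the loose aluminium roller, roll it right over the strip and leave it lying still on the bare wood between the strip and the tip, square across the paddle, clear of the strip's edge and not over the paddle's edge. Keep the fingertips on top while it moves, as many strokes as you need; do not press hard, flick, push its side, pinch or lift it, and leave everything else alone.

Things in the scene. Friction and masses are not known exactly. Their poses are not given: they have to be found in the camera images.
- roller: Loose plain aluminium cylinder, radius 24 mm, 140 mm long, 0.3 to 0.6 kg, lying across the paddle's face; its top is 82 mm above the counter. Origin at its centre, x along it; y and z turn as it rolls. Starts 17 to 33 mm short of the strip. It rolls without slipping: a fingertip on top travels twice as far as its centre, so soon runs off its front. Slight rolling resistance: left at rest it stays.
- face (a point): Middle of the paddle's flat level face, on its top, 34 mm above the counter. z up, y along the paddle from handle to tip, x across it. The wooden head spans y = -132 to +132 mm and is 190 mm wide, corners rounded by 35 mm. The dark veneer strip lies right across it from y = +20 to +66 mm, practically flush with the wood.
- jig: Fixed plywood board 210 x 450 x 12 mm with the paddle clamped on it by its handle (towards -y). Origin on the counter under the middle of the face, same axes as the face; the board spans y = -295 to +155 mm. The clamp by the handle is lower than 50 mm. Apart from the roller nothing within 0.3 m of here stands higher than 75 mm above the counter.
- tip_edge (a point): Middle of the paddle's tip edge, on the face (y = +132 mm from the middle of the face); same axes as the face.
- straightedge: Loose aluminium straightedge 300 x 32 x 4 mm, flat on the counter on the robot's side of the board. Leave it. Origin at the centre of its underside, y along it.
- puck: Loose grey stone burnishing puck, 62 mm across, 24 mm high, on the counter at the far side of the board. Leave it. Origin at the centre of its underside.
- square: Loose small steel square lying flat on the counter at the far side of the board: stock 75 x 14 x 14 mm, blade 100 x 19 x 3 mm. Leave it. Origin under the centre of the stock, blade towards x.
- handle: Loose flared poplar racket handle 100 mm long, 24 to 34 mm wide, 22 mm high, lying on the counter beyond the tip. Leave it. Origin on its underside, x along it towards the flared end.
- jar: Loose closed amber glass jar, 56 mm across, 62 mm high, on the counter beyond the tip. Leave it. Origin at the centre of its underside.
- tape: Loose roll of edge tape, a ring 68 mm across and 20 mm high, flat on the counter beyond the racket handle. Leave it. Origin at the centre of its underside.
- sander: Loose cork sanding block 100 x 55 x 30 mm on the counter at the far side, near the handle. Leave it. Origin at the centre of its underside, y along it.
- strip_end (a point): Middle of the veneer strip's edge nearest the tip, on the face (y = +66 mm from the middle of the face); same axes as the face. The bare wood from here to the tip edge is 66 mm wide.
Mind the look-alikes: they are no part of the job. Of the things shaped like the roller, the aluminium one is meant.

How it is judged (in metres and radians):
On the way, in this order (a step that is already met when the one before it is completed fails the run):
1. the roller, under the fingertips, has rolled a quarter turn and is on the strip (angle between roller's own z axis and vertical between 1.2 and 1.95 rad and y of roller in the frame of face between 0.008 and 0.056 m and contact force between the fingers and roller above 0.3 N), for 0.03 s.
2. the roller, under the fingertips, has rolled half a turn and is at the far side of the strip (angle between roller's own z axis and vertical above 2.5 rad and y of roller in the frame of face between 0.04 and 0.1 m and contact force between the fingers and roller above 0.3 N), for 0.03 s.
At the end, for the whole second after the job is handed in: The roller rests still on the bare wood at the paddle's tip: its axis is at least 6 mm past the strip's edge and at least 12 mm short of the tip edge, its centre within 45 mm of the middle of the paddle's width, square across the paddle within 0.2 rad, on the face and released (y of roller in the frame of strip_end above 0.006 m and y of roller in the frame of tip_edge below -0.012 m and x of roller in the frame of face between -0.045 and 0.045 m and z of roller in the frame of face between 0.02 and 0.028 m and angle between the x axis of roller and the x axis of face, either way round below 0.2 rad and linear speed of roller below 0.01 m/s and angular speed of roller below 0.4 rad/s); the robot touches nothing.
It fails at once if the roller is lifted off the face or falls from it (z of roller in the frame of face above 0.032 m or z of roller in the frame of face below 0.018 m).
It fails at once if the fingers push or grip the roller at its side instead of on its top (touching it with the grasp point between the pads lower than the roller's top) (contact force between the fingers and roller above 1 N and z of the grasp point in the frame of face below 0.046 m).
It fails at once if the roller is pressed with more than 60 N or flicked (faster than 0.35 m/s) (contact force between the fingers and roller above 60 N or linear speed of roller above 0.35 m/s).
It fails at once if the robot touches the clamped paddle or its board (contact force between the arm and jig above 2 N).
It fails at once if something else on the counter is moved by more than 10 mm (distance of any of straightedge, puck, square, handle, jar, tape, sander from where it was at the start of the episode above 0.01 m).
It also fails if it takes over 48 s, if anything falls off the work surface, if the arm or the gripper's body presses on something with over 40 N, if the wrist force passes 120 N, or if a joint passes its speed limit or range.

## Working session

There is one attempt and no reset: what is moved stays moved. The work goes in short steps, Python scripts to look and compute and a tool call to move; the robot and the scene stay as the last step left them, time stands still between calls to the robot, and variables do not carry over. Pictures are saved under pics/ and viewed, and the job is handed in when it is done.

Besides the shell and the picture viewer there is one more tool, called after "Request:" by a JSON object that holds its "fn" and its "kwargs". arm_command: Moves the arm, as the interface text tells. Its arguments: {"type":"object","properties":{"deltas":{"type":"array","items":{"type":"array","items":{"type":"array","items":{"type":"number","minimum":-1,"maximum":1}}}}},"required":["deltas"]}

```bash
mkdir -p pics; python3 - <<'E'
from cell import env
import cv2,numpy as np
s=env.state();print(s)
for n in("side","top"):
    d=env.read_camera(n);cv2.imwrite(f"pics/{n}0.png",d["frame"][:,:,::-1]);print(n,d["fx"],d["fy"],d["cx"],d["cy"],np.array(d["R"]).round(4).tolist(),d["t"])
E
```

```text
{'t': 0.0, 'joints': array([-1.25261690e+00,  4.91562887e-01,  1.55944554e+00, -2.23399521e-05,
        1.09170065e+00, -1.05630967e-01]), 'qvel': array([ 1.87136770e-03, -6.66076085e-05,  1.43867922e-03,  1.27372087e-03,
       -5.51742637e-04,  4.97955176e-04]), 'tau': array([-2.12609986e-03, -6.12652159e+01, -2.58186185e+01,  6.91409293e-02,
        4.82073217e-02, -8.38770256e-05]), 'eef_pos': array([ 256.93281019, -569.44026612,  181.76104821]), 'tcp_rot': array([-3.14048036e+00, -9.80068257e-05,  4.23820653e-01]), 'ft_force': array([ 0.20251242, -0.63447185,  0.01927288]), 'moment': array([-0.02864205, -0.04823663, -0.04451506]), 'opening': 0.9996903803618105}
side 499.5102559808463 499.5102559808463 282.2331249249602 202.02822359988022 [[-0.9833, -0.1808, 0.0194], [-0.1437, 0.707, -0.6925], [0.1115, -0.6837, -0.7212]] [ 491.20463756   84.14853276 1183.01654183]
top 490.1261549365657 490.1261549365657 279.69409787439054 216.74609907801232 [[-0.0167, -0.9998, 0.0062], [-0.9836, 0.0153, -0.18], [0.1798, -0.0091, -0.9837]] [  33.62195552  533.33254195 1390.65928957]
```

View pics/side0.png

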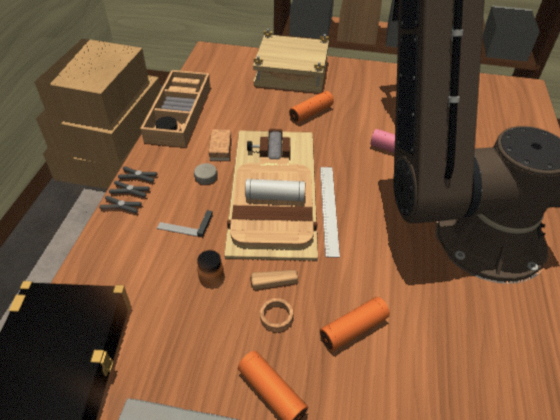

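View pics/top0.png

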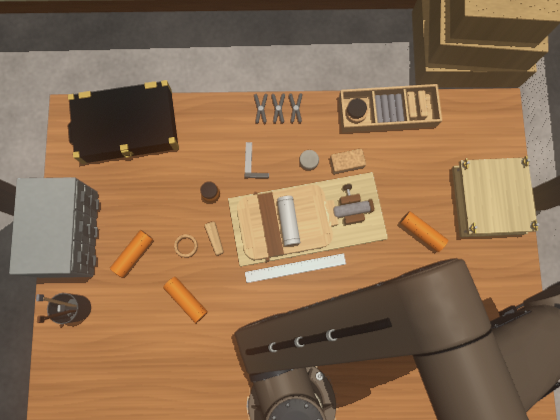

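The candidates in the top view are the silver cylinder at (288,220) lying across the paddle, a grey cylinder on the clamp at (350,209), three orange cylinders at (132,253), (185,300) and (425,232), and a pink one visible only in the side view. The silver one on the paddle face beside the strip fits the description. I'll check it in an enlarged crop.

```bash
cat > h.py <<'E'
import numpy as np,cv2
def ray(d,uv,z):
    R=np.array(d["R"]);t=np.array(d["t"]).ravel()
    uv=np.atleast_2d(np.asarray(uv,float))
    c=np.c_[(uv[:,0]-d["cx"])/d["fx"],(uv[:,1]-d["cy"])/d["fy"],np.ones(len(uv))]
    w=c@R;o=-R.T@t
    k=(z-o[2])/w[:,2]
    return o+w*k[:,None]
def proj(d,P):
    R=np.array(d["R"]);t=np.array(d["t"]).ravel()
    c=np.atleast_2d(P)@R.T+t
    return np.c_[c[:,0]/c[:,2]*d["fx"]+d["cx"],c[:,1]/c[:,2]*d["fy"]+d["cy"]]
E
python3 - <<'E'
from cell import env
import cv2,numpy as np
a=env.read_camera("top")["frame"][165:275,215:395,::-1]
b=env.read_camera("side")["frame"][120:265,215:350,::-1]
cv2.imwrite("pics/ct.png",cv2.resize(a,None,fx=4.4,fy=4.4,interpolation=cv2.INTER_CUBIC))
cv2.imwrite("pics/cs.png",cv2.resize(b,None,fx=4,fy=4,interpolation=cv2.INTER_CUBIC))
E
```

```text
(no output)
```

View pics/ct.png

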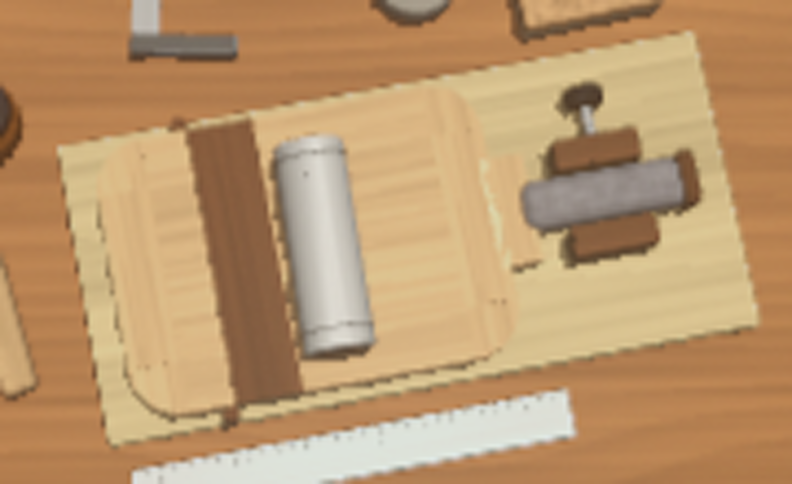

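View pics/cs.png

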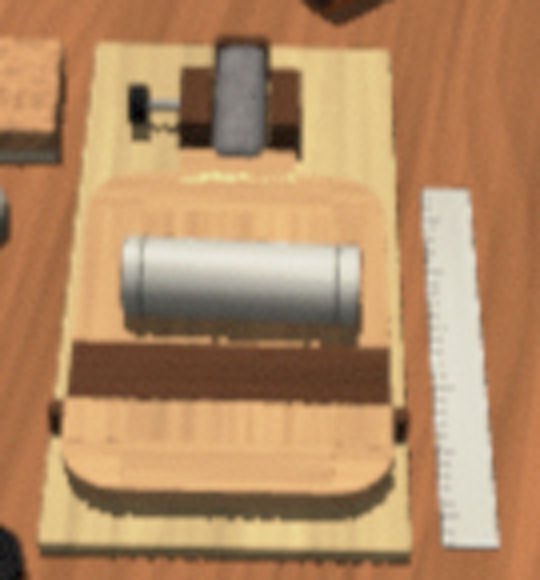

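The crop confirms it: the silver cylinder lies across the paddle just behind the brown strip, and the grey one is part of the clamp. Next I'll measure the board, strip and roller.

```bash
python3 - <<'E'
from cell import env
from h import *
T=env.read_camera("top");S=env.read_camera("side")
for n,d,roi,cr in(("top",T,(215,165),None),("side",S,(215,120),None)):
    f=d["frame"][:,:,::-1].copy();hsv=cv2.cvtColor(f,cv2.COLOR_BGR2HSV)
    if n=="top": box=(225,170,335,270)
    else: box=(220,160,325,262)
    x0,y0,x1,y1=box
    def big(m):
        M=np.zeros_like(m);M[y0:y1,x0:x1]=m[y0:y1,x0:x1]
        M=cv2.morphologyEx(M,cv2.MORPH_OPEN,np.ones((3,3),np.uint8))
        c,_=cv2.findContours(M,cv2.RETR_EXTERNAL,cv2.CHAIN_APPROX_NONE)
        return max(c,key=cv2.contourArea)
    h,s,v=[hsv[:,:,i].astype(int) for i in range(3)]
    # sample
    print(n)
    strip=big(((v<125)&(s>90)).astype(np.uint8)*255)
    rol=big(((s<45)&(v>90)).astype(np.uint8)*255)
    for nm,c,z in(("strip",strip,34),("rol",rol,58)):
        r=cv2.minAreaRect(c);bp=cv2.boxPoints(r);w=ray(d,bp,z)
        print(nm,r, w[:,:2].round(1).tolist())
        e=sorted([(np.linalg.norm(w[i]-w[(i+1)%4]),i) for i in range(4)])
        i=e[-1][1];u=w[(i+1)%4]-w[i];print(" ctr",w.mean(0).round(1),"len",e[-1][0].round(1),"wid",e[0][0].round(1),"ang",np.degrees(np.arctan2(u[1],u[0])).round(2))
# board corners from crops
bt=np.array([[58,147],[108,446],[693,32],[757,325]])/4.4+[215,165]
print("board top",ray(T,bt-0.4,12).round(1).tolist())
bs=np.array([[97,43],[388,48],[40,552],[409,556]])/4+[215,120]
print("board side",ray(S,bs-0.4,12).round(1).tolist())
E
```

```text
topTraceback (most recent call last):
  File "<stdin>", line 17, in <module>
  File "<stdin>", line 13, in big
ValueError: max() iterable argument is empty
```

```bash
cat > meas.py <<'E'
from h import *
def meas(d,n,pr=False):
    f=d["frame"][:,:,::-1].copy();hsv=cv2.cvtColor(f,cv2.COLOR_BGR2HSV)
    box=(225,170,335,270) if n=="top" else (225,160,318,262)
    x0,y0,x1,y1=box
    def big(m):
        M=np.zeros_like(m);M[y0:y1,x0:x1]=m[y0:y1,x0:x1]
        M=cv2.morphologyEx(M,cv2.MORPH_OPEN,np.ones((3,3),np.uint8))
        c,_=cv2.findContours(M,cv2.RETR_EXTERNAL,cv2.CHAIN_APPROX_NONE)
        return max(c,key=cv2.contourArea) if c else None
    h,s,v=[hsv[:,:,i].astype(int) for i in range(3)]
    out={}
    strip=big(((v<150)&(v>60)&(s>110)&((h<13)|(h>170))).astype(np.uint8)*255)
    rol=big(((s<60)&(v>90)).astype(np.uint8)*255)
    for nm,c,z in(("strip",strip,34),("rol",rol,58)):
        if c is None: print(n,nm,"none");continue
        r=cv2.minAreaRect(c);bp=cv2.boxPoints(r);w=ray(d,bp,z)
        e=sorted([(np.linalg.norm(w[i]-w[(i+1)%4]),i) for i in range(4)])
        i=e[-1][1];u=w[(i+1)%4]-w[i];print(n,nm,"px",np.round(r[0],1),"ctr",w.mean(0).round(1),"len",e[-1][0].round(1),"wid",e[0][0].round(1),"ang",np.degrees(np.arctan2(u[1],u[0])).round(2)%180)
        out[nm]=w.mean(0)
    return out
E
python3 - <<'E'
from cell import env
from meas import *
T=env.read_camera("top");S=env.read_camera("side")
hsv=cv2.cvtColor(T["frame"],cv2.COLOR_RGB2HSV);print([hsv[y,x].tolist() for x,y in((268,225),(272,235),(288,220),(250,225),(310,215))])
hsv=cv2.cvtColor(S["frame"],cv2.COLOR_RGB2HSV);print([hsv[y,x].tolist() for x,y in((275,213),(275,190))])
meas(T,"top");meas(S,"side")
bt=np.array([[58,147],[108,446],[693,32],[757,325]])/4.4+[215,165]
print("board top",ray(T,bt-0.4,12).round(1).tolist())
bs=np.array([[97,43],[388,48],[40,552],[409,556]])/4+[215,120]
print("board side",ray(S,bs-0.4,12).round(1).tolist())
E
```

```text
[[13, 132, 129], [13, 128, 131], [21, 16, 218], [18, 99, 219], [18, 99, 220]]
[[12, 147, 99], [19, 20, 180]]
top strip none
top rol px [288.  219.8] ctr [523.1   1.2  58. ] len 143.9 wid 45.6 ang 8.030000000000001
side strip px [272.1 212.6] ctr [514.6  53.9  34. ] len 186.7 wid 41.6 ang 9.25
side rol px [274.9 188. ] ctr [519.6  -4.8  58. ] len 143.8 wid 57.4 ang 6.409999999999997
board top [[600.6, 181.0, 12.0], [394.5, 147.0, 12.0], [675.9, -261.0, 12.0], [469.4, -294.1, 12.0]]
board side [[673.7, -260.1, 12.0], [468.9, -297.1, 12.0], [595.5, 188.7, 12.0], [393.4, 151.3, 12.0]]
```

```bash
sed -i 's/(v<150)&(v>60)&(s>110)&((h<13)/(v<165)\&(v>60)\&(s>95)\&((h<16)/; s/(225,170,335,270)/(248,194,330,256)/' meas.py; python3 - <<'E'
from cell import env
from meas import *
T=env.read_camera("top")
meas(T,"top")
S=env.read_camera("side")
# roller ends axis point check: project guesses
f=np.array([522,12,0.]);a=np.radians(9.5);X=np.array([np.cos(a),np.sin(a),0]);Y=np.array([-np.sin(a),np.cos(a),0])
for d,n in((T,"top"),(S,"side")):
    im=cv2.resize(d["frame"][:,:,::-1],None,fx=4,fy=4,interpolation=cv2.INTER_CUBIC)
    for y in(20,66,-132,132):
        p=proj(d,np.array([f+X*-95+Y*y+[0,0,34],f+X*95+Y*y+[0,0,34]]))*4+2
        cv2.line(im,tuple(p[0].astype(int).tolist()),tuple(p[1].astype(int).tolist()),(255,0,0),1)
    c=np.array([523.1,1.2,0]);b=np.radians(8)
    ax=np.array([np.cos(b),np.sin(b),0])
    for e in(-70,70):
        t=np.linspace(0,2*np.pi,60);n2=np.cross([0,0,1],ax)
        P=c+ax*e+[0,0,58]+24*(np.cos(t)[:,None]*n2+np.sin(t)[:,None]*np.array([0,0,1]))
        cv2.polylines(im,[(proj(d,P)*4+2).astype(np.int32)],True,(0,0,255),1)
    u=proj(d,[f+[0,0,34]])[0]*4
    x,y=int(u[0])-300,int(u[1])-290
    cv2.imwrite(f"pics/ov_{n}.png",im[y:y+580,x:x+600])
E
```

```text
top strip px [269.9 224.3] ctr [515.2  54.3  34. ] len 189.7 wid 45.1 ang 9.629999999999995
top rol px [288.  219.8] ctr [523.1   1.2  58. ] len 143.9 wid 45.6 ang 8.030000000000001
```

View pics/ov_top.png

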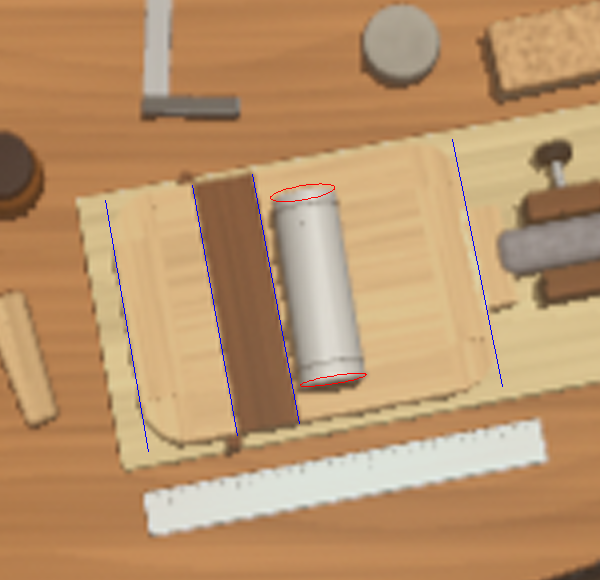

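View pics/ov_side.png

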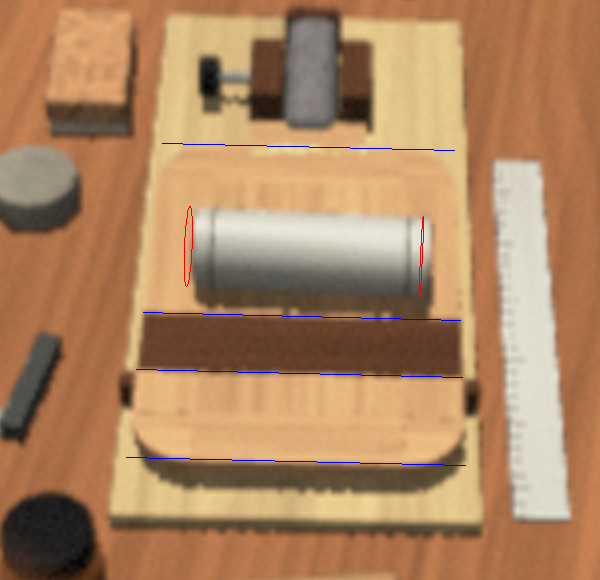

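Request:
{"fn": "arm_command", "kwargs": {"deltas": [[[0.2, 0, 0.2, 0, 0.15], [0.2, 0.1, 0.3, 0, 0.15], [0.2, 0.15, 0.3, 0, 0.15], [0.2, 0.15, 0.3, 0, 0.15], [0.2, 0.15, 0.3, 0, 0.15], [0.2, 0.15, 0.3, 0, 0.15], [0.2, 0.15, 0.3, 0, 0.15], [0.2, 0.15, 0.3, 0, 0.15], [0.2, 0.15, 0.3, 0, 0.15], [0.2, 0.15, 0.3, 0, 0.15]]]}}

```text
t: 1.33
eef_pos: [387.2, -272.2, 181.8]
tcp_rot: [3.139, 0.002, 1.645]
ft_force: [0.4, -0.0, -0.1]
opening: 0.802
```

Request:
{"fn": "arm_command", "kwargs": {"deltas": [[[0.2, 0.13, 0.27, 0, 0.04], [0.2, 0.15, 0.3, 0, 0.03], [0.2, 0.15, 0.3, 0, 0.02], [0.2, 0.15, 0.3, 0, 0], [0.2, 0.15, 0.3, 0, 0], [0.2, 0.15, 0.3, 0, 0], [0.2, 0.15, 0.3, -0.1, 0], [0.2, 0.15, 0.3, -0.2, 0], [0.2, 0.15, 0.3, -0.2, 0], [0.2, 0, 0, 0, 0]]]}}

```text
t: 2.17
eef_pos: [527.6, 13.4, 133.4]
tcp_rot: [3.13, 0.006, 1.731]
ft_force: [1.0, 0.0, -1.2]
opening: 0.798
```

Request:
{"fn": "arm_command", "kwargs": {"deltas": [[[0.2, -0.08, -0.18, -0.15, -0.02], [0.2, 0, 0, -0.15, 0], [0.2, 0, 0, 0, 0], [0.2, 0, 0, 0, 0]]]}}

```text
t: 2.5
eef_pos: [519.9, -2.8, 102.3]
tcp_rot: [3.13, 0.006, 1.72]
ft_force: [-0.2, 0.0, -0.2]
opening: 0.801
```

```bash
python3 - <<'E'
from cell import env
from meas import *
s=env.state();print(s["eef_pos"],s["tcp_rot"],s["ft_force"])
W=env.read_camera("wrist");cv2.imwrite("pics/w1.png",W["frame"][:,:,::-1]);print(np.array(W["tool_from_camera"]).round(3))
S=env.read_camera("side");cv2.imwrite("pics/s1.png",cv2.resize(S["frame"][110:260,200:360,::-1],None,fx=4,fy=4))
E
```

```text
[519.91298371  -2.76633842 102.25608293] [3.13012668 0.00581631 1.72036902] [-0.22474199  0.01334353 -0.18001195]
[[ 1.00000e-03 -9.65000e-01 -2.63000e-01  7.68870e+01]
 [ 1.00000e+00  1.00000e-03  1.00000e-03  3.07000e-01]
 [-1.00000e-03 -2.63000e-01  9.65000e-01 -2.01092e+02]
 [ 0.00000e+00  0.00000e+00  0.00000e+00  1.00000e+00]]
```

View pics/w1.png

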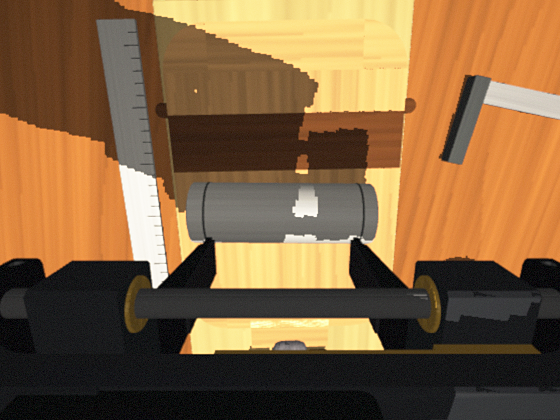

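View pics/s1.png

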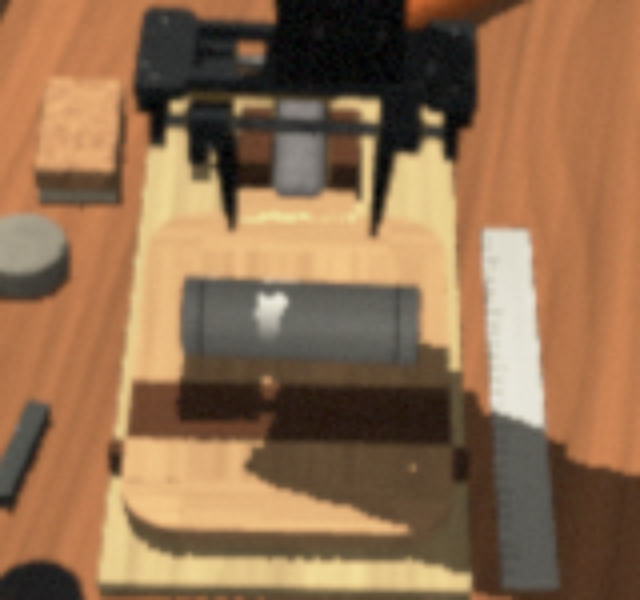

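```bash
cat > wr.py <<'E'
from h import *
from scipy.spatial.transform import Rotation as Ro
def wcam(s,W):
    Rt=Ro.from_euler('xyz',s["tcp_rot"]).as_matrix();C=np.array(W["tool_from_camera"])
    Rw=Rt@C[:3,:3];o=Rt@C[:3,3]+s["eef_pos"]
    return dict(fx=W["fx"],fy=W["fy"],cx=W["cx"],cy=W["cy"],R=Rw.T,t=-Rw.T@o)
F=np.array([522,12,34.]);A=np.radians(9.6);X=np.array([np.cos(A),np.sin(A),0]);Y=np.array([-np.sin(A),np.cos(A),0])
def axis(d,u,vt,vb):
    "roller axis at column u from silhouette rows, on z=58 plane -> face y,x"
    r=[]
    for v in(vt,vb):
        c=np.array([(u-d["cx"])/d["fx"],(v-d["cy"])/d["fy"],1]);r.append(c/np.linalg.norm(c))
    b=r[0]+r[1];b=b/b[2]
    p=ray(d,[[b[0]*d["fx"]+d["cx"],b[1]*d["fy"]+d["cy"]]],58)[0]
    return p,((p-F)@X).round(1),((p-F)@Y).round(1)
E
python3 - <<'E'
from cell import env
from wr import *
s=env.state();W=env.read_camera("wrist");d=wcam(s,W)
for u,a,b in((230,182.5,242),(335,182.5,241),):print(axis(d,u,a,b))
p=s["eef_pos"];print("tcp face",(p-F)@X,(p-F)@Y,proj(d,[p]))
print("strip edges px->face",[((q-F)@X).round(1).tolist()+[((q-F)@Y).round(1).tolist()] for q in ray(d,[[290,113],[290,170],[166,170],[404,170],[166,118],[408,108]],34)])
print("ends x",[((q-F)@X).round(1) for q in ray(d,[[187,212],[377,212]],58)])
E
```

```text
(array([479.63342455,  -1.6113478 ,  58.        ]), np.float64(-44.0), np.float64(-6.4))
(array([561.80935352,  10.95149126,  58.        ]), np.float64(39.1), np.float64(-7.7))
tcp face -4.213911779464915 -14.26957287116473 [[281.19600399 241.1968062 ]]Traceback (most recent call last):
  File "<stdin>", line 6, in <module>
TypeError: unsupported operand type(s) for +: 'float' and 'list'
```

```bash
python3 - <<'E'
from cell import env
from wr import *
s=env.state();W=env.read_camera("wrist");d=wcam(s,W)
for q in ray(d,[[290,113],[290,170],[166,170],[404,170],[166,118],[408,108]],34): print(((q-F)@X).round(1),((q-F)@Y).round(1))
print("ends x",[((q-F)@X).round(1) for q in ray(d,[[187,212],[377,212]],58)])
E
```

```text
5.2 68.4
4.8 22.5
-98.8 24.5
101.0 20.7
-94.1 66.2
99.9 70.7
ends x [np.float64(-77.7), np.float64(72.8)]
```

Request:
{"fn": "arm_command", "kwargs": {"deltas": [[[0.2, 0, -0.02, -0.08, 0], [0.2, 0, 0, -0.06, 0], [0.2, 0, 0, -0.02, 0], [0.2, 0, 0, -0.01, 0]]]}}

```text
t: 3.03
eef_pos: [521.3, -5.3, 86.2]
tcp_rot: [3.125, 0.007, 1.72]
ft_force: [0.7, -0.1, -0.2]
opening: 0.798
```

Request:
{"fn": "arm_command", "kwargs": {"deltas": [[[0.2, 0, 0, -0.02, 0], [0.2, 0, 0, -0.02, 0]]]}}

```text
t: 3.2
eef_pos: [521.3, -5.3, 81.8]
tcp_rot: [3.125, 0.007, 1.72]
ft_force: [-0.1, -0.6, -0.2]
opening: 0.797
```

Request:
{"fn": "arm_command", "kwargs": {"deltas": [[[0.2, 0, 0, -0.02, 0]]]}}

```text
t: 3.28
eef_pos: [521.3, -5.3, 79.6]
tcp_rot: [3.125, 0.007, 1.72]
ft_force: [0.2, 0.6, 0.7]
opening: 0.797
```

Request:
{"fn": "arm_command", "kwargs": {"deltas": [[[0.2, 0, 0, -0.02, 0]]]}}

```text
t: 3.37
eef_pos: [521.3, -5.3, 77.4]
tcp_rot: [3.125, 0.007, 1.72]
ft_force: [-0.3, 0.5, -0.6]
opening: 0.8
```

```bash
python3 - <<'E'
from cell import env
from wr import *
s=env.state();print(s["eef_pos"],s["ft_force"])
W=env.read_camera("wrist");d=wcam(s,W)
cv2.imwrite("pics/w2.png",cv2.resize(W["frame"][100:320,120:460,::-1],None,fx=2.3,fy=2.3,interpolation=cv2.INTER_CUBIC))
S=env.read_camera("side");cv2.imwrite("pics/s2.png",cv2.resize(S["frame"][110:260,200:360,::-1],None,fx=4,fy=4,interpolation=cv2.INTER_CUBIC))
print(proj(S,[s["eef_pos"]]),proj(d,[s["eef_pos"]]))
E
```

```text
[521.32618276  -5.27526887  77.36579823] [-0.34968717  0.45606707 -0.55655755]
[[274.26229264 181.83801587]] [[281.20510776 241.19980937]]
```

View pics/w2.png

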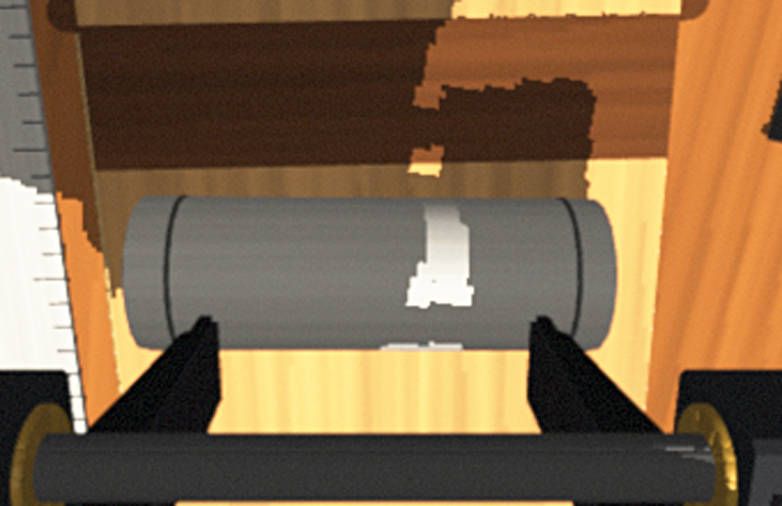

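View pics/s2.png

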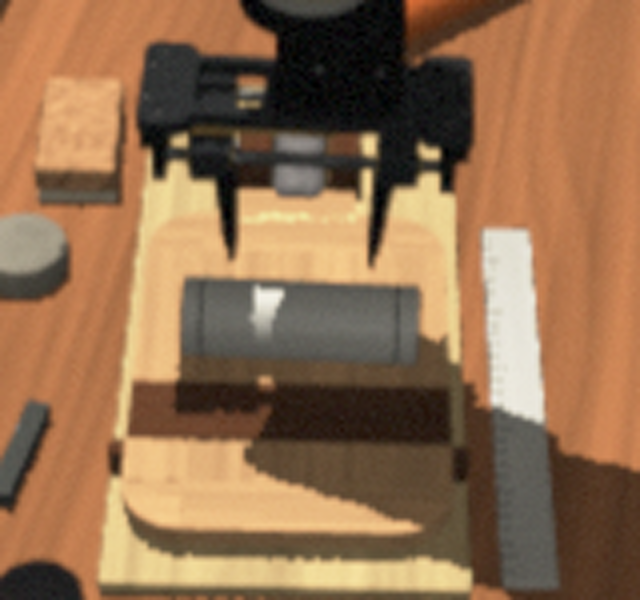

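```bash
python3 - <<'E'
from cell import env
from wr import *
s=env.state();W=env.read_camera("wrist");d=wcam(s,W);S=env.read_camera("side")
for n,c,(x0,y0,x1,y1) in(("side",S,(245,155,305,185)),("wrist",W,(190,220,375,262))):
    im=c["frame"][y0:y1,x0:x1,::-1];k=780/(x1-x0)
    cv2.imwrite(f"pics/z_{n}.png",cv2.resize(im,None,fx=k,fy=k,interpolation=cv2.INTER_NEAREST));print(k)
def P(c): return np.diag([1,1,1])@np.array([[c["fx"],0,c["cx"]],[0,c["fy"],c["cy"]],[0,0,1]])@np.c_[np.array(c["R"]),np.array(c["t"]).ravel()]
Rt=Ro.from_euler('xyz',s["tcp_rot"]).as_matrix()
for a,b in(((258,174.5),(355,238)),((293.5,176.5),(209,238))):
    q=cv2.triangulatePoints(P(S),P(d),np.array(a,float),np.array(b,float)).ravel();q=q[:3]/q[3];print(q.round(1),(Rt.T@(q-s["eef_pos"])).round(1), proj(S,[q]),proj(d,[q]))
E
```

```text
13.0
4.216216216216216
[555.9  17.3 115.7] [ 16.9  38.3 -38. ] [[257.75988762 174.38703492]] [[352.48762601 237.16473389]]
[476.2   1.4 108.8] [ 13.1 -43.  -32.4] [[292.96408835 176.7127262 ]] [[203.81075834 239.98499274]]
```

View pics/z_side.png

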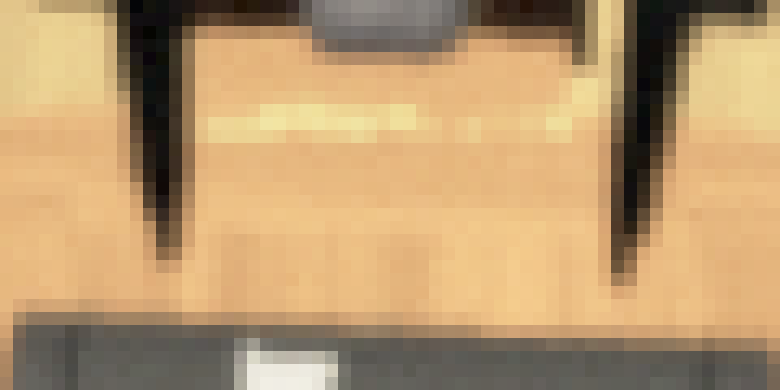

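View pics/z_wrist.png

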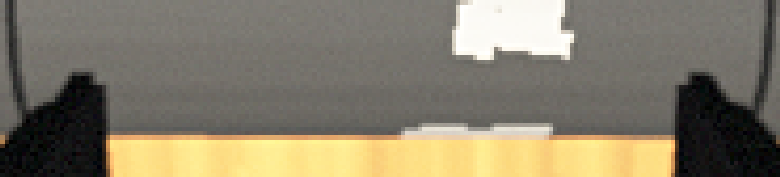

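Request:
{"fn": "arm_command", "kwargs": {"deltas": [[[1, 0, 0, 0.2, 0], [1, 0, 0, 0.05, 0], [1, 0, 0, 0, 0], [1, 0, 0, 0, 0], [1, 0, 0, 0, 0], [1, 0, 0, 0, 0]]]}}

```text
t: 4.07
eef_pos: [521.0, -5.2, 102.4]
tcp_rot: [3.125, 0.007, 1.72]
ft_force: [-0.3, 0.4, -0.3]
opening: 0.437
```

```bash
python3 - <<'E'
from cell import env
from wr import *
s=env.state();W=env.read_camera("wrist");d=wcam(s,W);S=env.read_camera("side");T=env.read_camera("top");print(s["eef_pos"],s["opening"])
Rt=Ro.from_euler('xyz',s["tcp_rot"]).as_matrix()
for n,c,b,(x0,y0,x1,y1) in(("side",S,S,(235,130,315,190)),("wrist",W,d,(190,150,375,290))):
    im=c["frame"][y0:y1,x0:x1,::-1];k=780/(x1-x0)
    im=cv2.resize(im,None,fx=k,fy=k,interpolation=cv2.INTER_NEAREST)
    for z in(0,-19,-38):
      for x in(-10,10):
        p=(proj(b,[Rt@[x,0,z]+s["eef_pos"]])[0]+.5-[x0,y0])*k
        cv2.circle(im,tuple(p.astype(int).tolist()),4,(0,0,255) if z==0 else (0,255,0) if z==-19 else (255,0,0),-1)
    cv2.imwrite(f"pics/y_{n}.png",im)
E
```

```text
[521.02607658  -5.23681859 102.40554197] 0.43744020135214307
```

View pics/y_side.png

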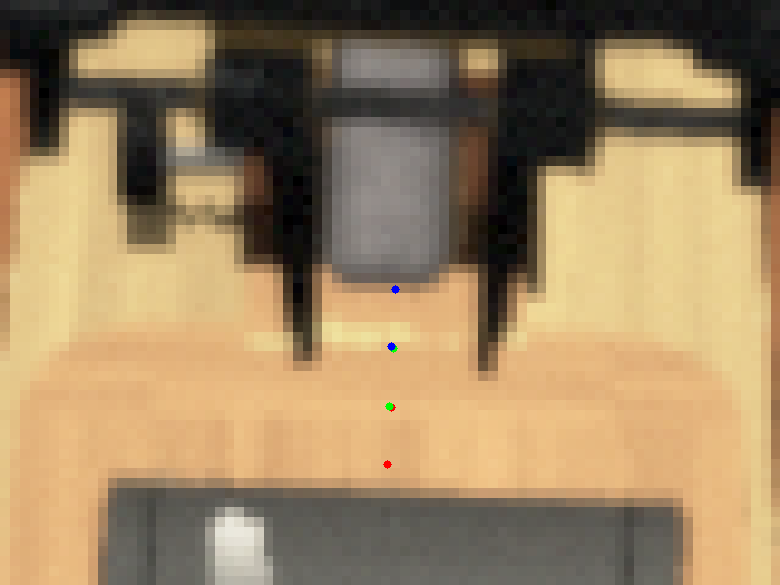

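View pics/y_wrist.png

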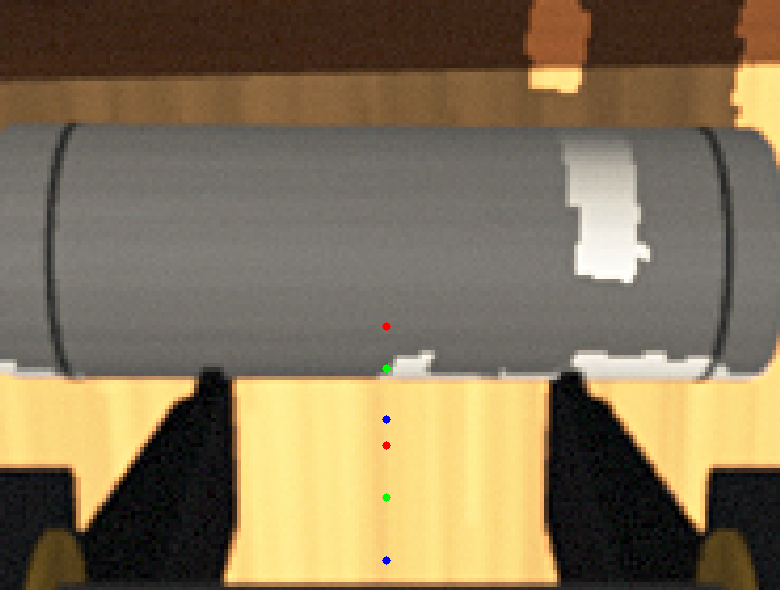

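Request:
{"fn": "arm_command", "kwargs": {"deltas": [[[0.2, 0, 0, 0, 0], [0.2, -0.02, 0.06, -0.1, 0], [0.2, 0, 0, -0.1, 0], [0.2, 0, 0, -0.02, 0], [0.2, 0, 0, 0, 0]]]}}

```text
t: 4.63
eef_pos: [519.0, 0.7, 78.7]
tcp_rot: [3.126, 0.007, 1.72]
ft_force: [0.7, 0.0, -0.3]
opening: 0.606
```

Request:
{"fn": "arm_command", "kwargs": {"deltas": [[[0.2, 0, 0, -0.03, 0]]]}}

```text
t: 4.72
eef_pos: [519.2, 0.5, 75.8]
tcp_rot: [3.126, 0.007, 1.72]
ft_force: [0.7, 0.5, 0.4]
opening: 0.675
```

Request:
{"fn": "arm_command", "kwargs": {"deltas": [[[0.2, 0, 0, -0.02, 0]]]}}

```text
t: 4.8
eef_pos: [519.3, 0.4, 73.5]
tcp_rot: [3.126, 0.007, 1.72]
ft_force: [-0.3, -0.3, 0.3]
opening: 0.745
```

```bash
python3 - <<'E'
from cell import env
from wr import *
s=env.state();W=env.read_camera("wrist");d=wcam(s,W);S=env.read_camera("side");print(s["eef_pos"],s["ft_force"],s["opening"],((s["eef_pos"]-F)@Y))
cv2.imwrite("pics/s3.png",cv2.resize(S["frame"][130:220,215:335,::-1],None,fx=6,fy=6,interpolation=cv2.INTER_CUBIC))
cv2.imwrite("pics/w3.png",W["frame"][:,:,::-1])
E
```

```text
[5.19268760e+02 4.03096825e-01 7.35175224e+01] [-0.33564307 -0.3401876   0.27422511] 0.7453236415812735 -10.97901518415745
```

View pics/s3.png

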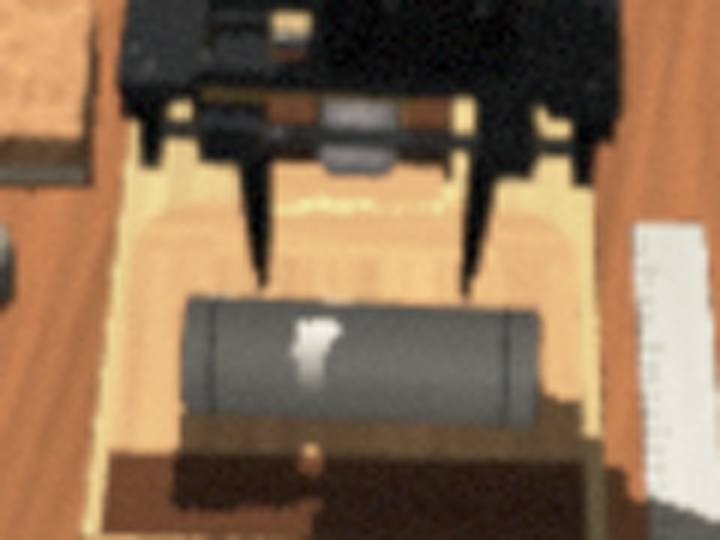

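View pics/w3.png

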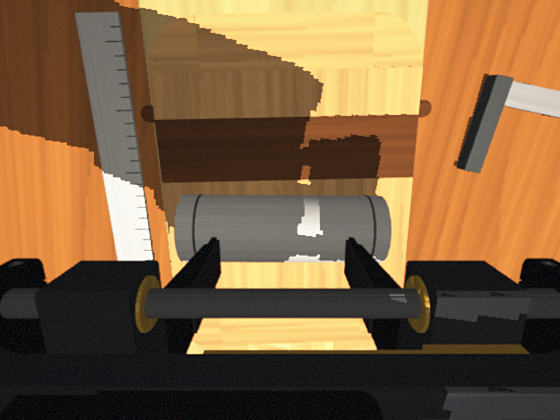

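Request:
{"fn": "arm_command", "kwargs": {"deltas": [[[0.2, 0, 0, -0.02, 0]]]}}

```text
t: 4.98
eef_pos: [519.5, 0.3, 71.9]
tcp_rot: [3.126, 0.007, 1.72]
ft_force: [0.9, -0.5, 0.8]
opening: 0.792
```

Request:
{"fn": "arm_command", "kwargs": {"deltas": [[[0.2, 0, 0, -0.02, 0]]]}}

```text
t: 5.07
eef_pos: [519.6, 0.2, 69.9]
tcp_rot: [3.125, 0.007, 1.72]
ft_force: [0.1, -0.1, -0.1]
opening: 0.797
```

Request:
{"fn": "arm_command", "kwargs": {"deltas": [[[0.2, 0, 0, -0.02, 0]]]}}

```text
t: 5.15
eef_pos: [519.7, 0.2, 67.9]
tcp_rot: [3.125, 0.007, 1.72]
ft_force: [-0.2, 0.3, -0.4]
opening: 0.8
```

```bash
python3 - <<'E'
from cell import env
from wr import *
s=env.state();W=env.read_camera("wrist");d=wcam(s,W);S=env.read_camera("side");print(s["eef_pos"],s["ft_force"],s["opening"],((s["eef_pos"]-F)@Y),s["joints"])
cv2.imwrite("pics/s4.png",cv2.resize(S["frame"][150:210,235:315,::-1],None,fx=9,fy=9,interpolation=cv2.INTER_CUBIC))
cv2.imwrite("pics/w4.png",cv2.resize(W["frame"][170:290,150:410,::-1],None,fx=3,fy=3,interpolation=cv2.INTER_CUBIC))
T=env.read_camera("top");cv2.imwrite("pics/t4.png",cv2.resize(T["frame"][150:290,200:400,::-1],None,fx=4,fy=4))
E
```

```text
[5.19723400e+02 2.03895236e-01 6.78630840e+01] [-0.15802653  0.33146052 -0.44987891] 0.7996209372054935 -11.251246765016248 [-0.12522298  0.49288442  1.94681379 -0.00409244  0.68376131 -0.27113615]
```

View pics/s4.png

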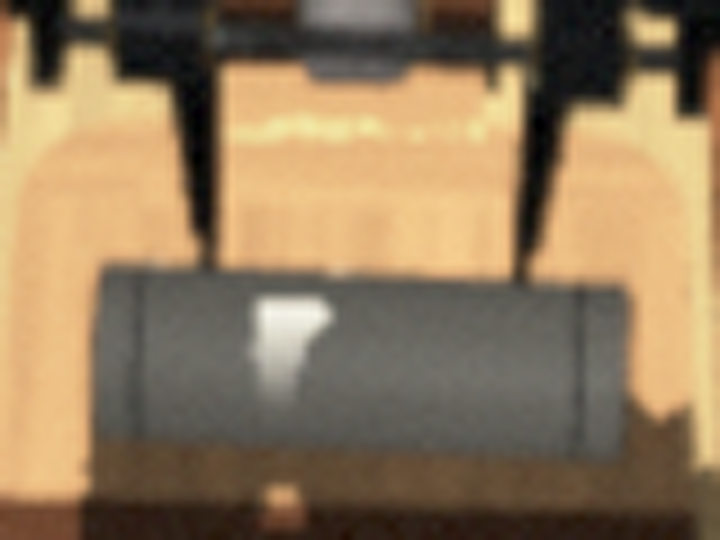

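View pics/w4.png

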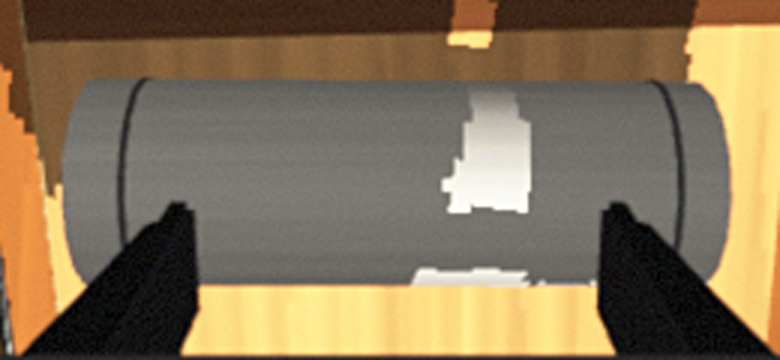

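View pics/t4.png

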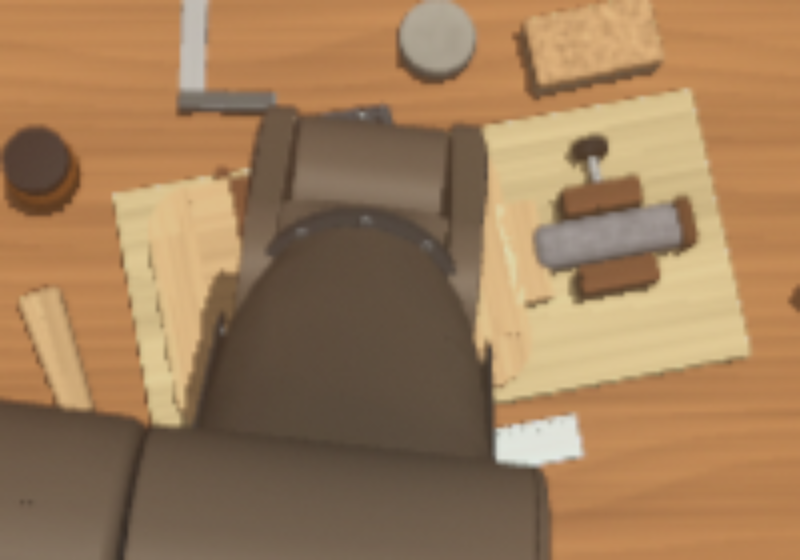

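```bash
python3 - <<'E'
from cell import env
from wr import *
s=env.state();W=env.read_camera("wrist");d=wcam(s,W);S=env.read_camera("side")
for u,a,b in((260,196,264.5),(310,196,264.5)):print("axis",axis(d,u,a,b)[1:])
for z in(68,75,82,90,100):
    w=ray(d,[[209,237.5],[356,237.5]],z);q=ray(S,[[258.3,179.5],[293,180.8]],z)
    f=lambda w:[(((p-F)@X).round(1).item(),((p-F)@Y).round(1).item()) for p in w]
    print(z,"wrist",f(w),"side",f(q))
# side axis
for u,a,b in((262,180,198.6),(292,180.9,200)):print("side axis",axis(S,u,a,b)[1:])
E
```

```text
axis (np.float64(-18.8), np.float64(-6.4))
axis (np.float64(15.7), np.float64(-7.2))
68 wrist [(-51.9, -7.4), (45.3, -9.7)] side [(35.4, -33.5), (-48.5, -31.8)]
75 wrist [(-50.3, -4.8), (43.5, -7.0)] side [(34.9, -26.1), (-48.2, -24.5)]
82 wrist [(-48.6, -2.1), (41.8, -4.3)] side [(34.5, -18.8), (-48.0, -17.2)]
90 wrist [(-46.8, 0.8), (39.7, -1.2)] side [(34.0, -10.4), (-47.7, -8.8)]
100 wrist [(-44.5, 4.6), (37.2, 2.6)] side [(33.3, 0.1), (-47.4, 1.7)]
side axis (np.float64(25.6), np.float64(-10.2))
side axis (np.float64(-46.4), np.float64(-8.8))
```

```bash
python3 - <<'E'
from cell import env
from wr import *
s=env.state();W=env.read_camera("wrist");d=wcam(s,W);S=env.read_camera("side")
im=cv2.resize(S["frame"][100:210,215:335,::-1],None,fx=6,fy=6,interpolation=cv2.INTER_CUBIC)
iw=cv2.resize(W["frame"][200:420,:,::-1],None,fx=1.4,fy=1.4)
Rt=Ro.from_euler('xyz',s["tcp_rot"]).as_matrix()
for b,m,o,k in((S,im,(215,100),6),(d,iw,(0,200),1.4)):
    for z,c in((-78,(0,0,255)),(-59,(0,255,255)),(-19,(0,255,0)),(0,(255,0,0))):
        for x in(-37.5,37.5) if z<-50 else (-10,10):
            for y in(-90,90) if z<-50 else (-38,38):
                p=(proj(b,[Rt@[x,y,z]+s["eef_pos"]])[0]+.5-o)*k
                cv2.circle(m,tuple(p.astype(int).tolist()),4,c,-1)
cv2.imwrite("pics/s5.png",im[:590]);cv2.imwrite("pics/w5.png",iw)
E
```

```text
(no output)
```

View pics/s5.png

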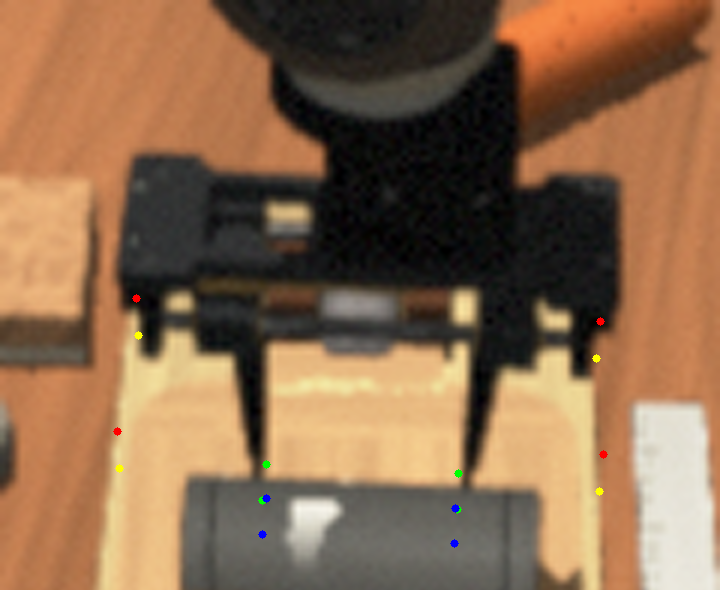

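View pics/w5.png

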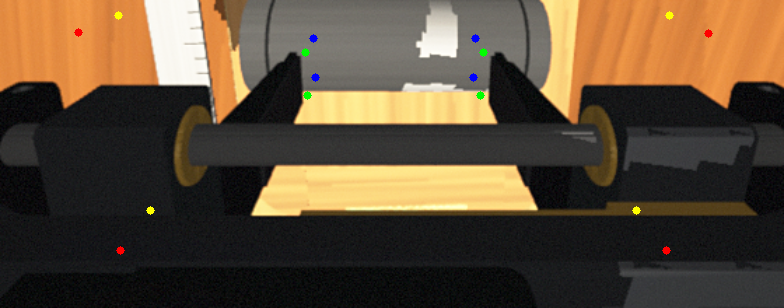

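Request:
{"fn": "arm_command", "kwargs": {"deltas": [[[0.2, 0, 0, -0.015, 0]]]}}

```text
t: 5.58
eef_pos: [519.8, 0.2, 66.7]
tcp_rot: [3.125, 0.007, 1.72]
ft_force: [-0.6, 0.2, 0.1]
opening: 0.799
```

Request:
{"fn": "arm_command", "kwargs": {"deltas": [[[0.2, 0, 0, -0.015, 0]]]}}

```text
t: 5.67
eef_pos: [519.9, 0.2, 65.2]
tcp_rot: [3.124, 0.008, 1.72]
ft_force: [0.4, -0.4, 1.0]
opening: 0.798
```

Request:
{"fn": "arm_command", "kwargs": {"deltas": [[[0.2, 0, 0, -0.01, 0]]]}}

```text
t: 5.75
eef_pos: [519.9, 0.3, 64.0]
tcp_rot: [3.124, 0.008, 1.72]
ft_force: [-0.5, -0.2, -0.6]
opening: 0.802
```

Request:
{"fn": "arm_command", "kwargs": {"deltas": [[[0.2, 0, 0, -0.01, 0]]]}}

```text
t: 5.83
eef_pos: [519.9, 0.3, 62.9]
tcp_rot: [3.124, 0.008, 1.72]
ft_force: [-0.4, 0.2, -0.4]
opening: 0.802
```

```bash
python3 - <<'E'
from cell import env
from wr import *
s=env.state();W=env.read_camera("wrist");S=env.read_camera("side");print(s["eef_pos"],s["ft_force"],s["moment"])
cv2.imwrite("pics/s6.png",cv2.resize(S["frame"][150:210,235:315,::-1],None,fx=9,fy=9,interpolation=cv2.INTER_CUBIC))
cv2.imwrite("pics/w6.png",cv2.resize(W["frame"][170:290,150:410,::-1],None,fx=3,fy=3,interpolation=cv2.INTER_CUBIC))
E
```

```text
[5.19863059e+02 2.71635639e-01 6.28841309e+01] [-0.41714186  0.23150102 -0.43322396] [-0.02378844 -0.14954746  0.01469123]
```

View pics/s6.png

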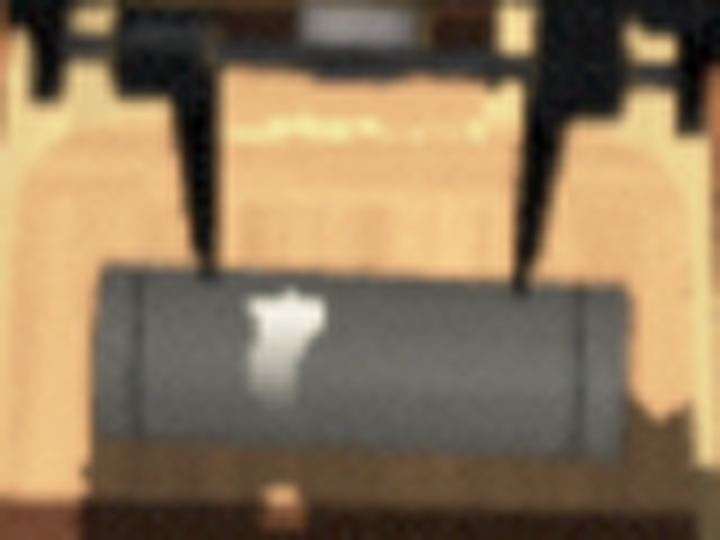

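View pics/w6.png

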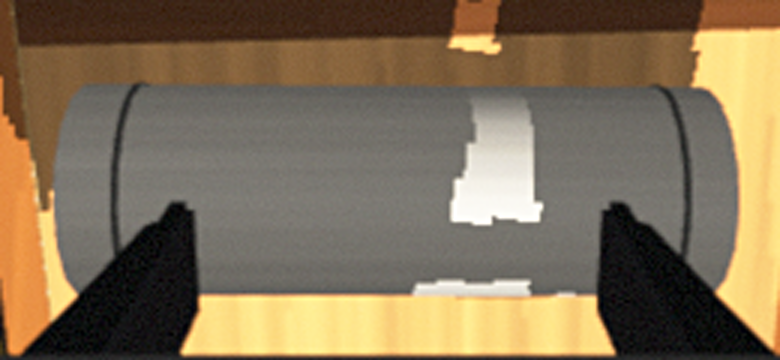

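```bash
python3 - <<'E'
from cell import env
from wr import *
s=env.state();W=env.read_camera("wrist");d=wcam(s,W)
print(s["eef_pos"])
cv2.imwrite("pics/w7.png",cv2.resize(W["frame"][60:300,120:440,::-1],None,fx=2.5,fy=2.5,interpolation=cv2.INTER_CUBIC))
np.save("w7.npy",W["frame"])
print({k:np.round(v,3) for k,v in W.items() if k!="frame"})
E
```

```text
[5.19757523e+02 2.73967522e-01 6.27959555e+01]
{'fx': np.float64(322.582), 'fy': np.float64(322.582), 'cx': np.float64(282.159), 'cy': np.float64(209.191), 'tool_from_camera': array([[ 1.00000e-03, -9.65000e-01, -2.63000e-01,  7.68890e+01],
       [ 1.00000e+00,  1.00000e-03,  1.00000e-03,  2.99000e-01],
       [-1.00000e-03, -2.63000e-01,  9.65000e-01, -2.01095e+02],
       [ 0.00000e+00,  0.00000e+00,  0.00000e+00,  1.00000e+00]])}
```

View pics/w7.png

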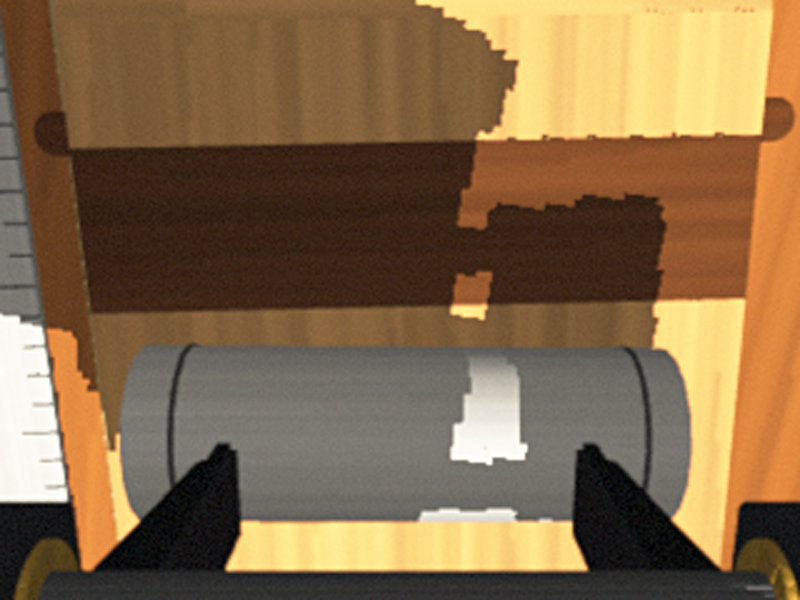

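```bash
python3 - <<'E'
from cell import env
from wr import *
s=env.state();W=dict(fx=322.582,fy=322.582,cx=282.159,cy=209.191,tool_from_camera=[[.001,-.965,-.263,76.889],[1,.001,.001,.299],[-.001,-.263,.965,-201.095],[0,0,0,1]])
d=wcam(s,W)
uv=np.array([[69,150],[760,136],[92,313],[743,297]])/2.5+[120,60]-0.5
q=ray(d,uv,34)
for p in q: print(((p-F)@X).round(1),((p-F)@Y).round(1))
print(np.linalg.norm(q[0]-q[1]),np.linalg.norm(q[2]-q[3]))
o=-np.array(d["R"]).T@d["t"];print("cam",o,((o-F)@X),((o-F)@Y))
# PnP
obj=np.array([[-95,66,0],[95,66,0],[-95,20,0],[95,20,0]],float)
K=np.array([[W["fx"],0,W["cx"]],[0,W["fy"],W["cy"]],[0,0,1]])
ok,rv,tv=cv2.solvePnP(obj,uv.reshape(-1,1,2),K,None);R=cv2.Rodrigues(rv)[0];print("pnp cam (face frame)",(-R.T@tv).ravel(), "proj err",(cv2.projectPoints(obj,rv,tv,K,None)[0].reshape(-1,2)-uv).round(1).tolist())
print("assumed R in face:",(np.array(d["R"])@np.c_[X,Y,[0,0,1]]).round(3).tolist(),"pnp",R.round(3).tolist())
E
```

```text
-93.6 68.1
95.6 68.5
-92.9 22.9
95.2 23.7
189.26382347933404 188.1510371685093
cam [505.15784961  77.20512792 263.6410402 ] -5.732116076325022 67.100742034962
pnp cam (face frame) [ -8.53205373  72.77712357 230.32389855] proj err [[0.0, -0.3], [0.1, -0.4], [0.1, 0.3], [-0.3, 0.4]]
assumed R in face: [[1.0, -0.017, 0.018], [-0.021, -0.963, 0.27], [0.012, -0.27, -0.963]] pnp [[1.0, -0.019, 0.025], [-0.026, -0.952, 0.304], [0.018, -0.304, -0.952]]
```

The side view, the wrist ray and the visible jaw gap all agree. The real fingertips end about 31 mm behind the reported TCP, so first contact should come at a reported z of about 50. I'll find it by force in small steps.

Request:
{"fn": "arm_command", "kwargs": {"deltas": [[[0.2, 0, -0.03, -0.02, 0], [0.2, 0, 0, -0.02, 0], [0.2, 0, 0, -0.015, 0]]]}}

```text
t: 6.23
eef_pos: [520.0, -3.1, 57.3]
tcp_rot: [3.124, 0.008, 1.72]
ft_force: [-0.6, 0.7, 0.3]
opening: 0.8
```

Request:
{"fn": "arm_command", "kwargs": {"deltas": [[[0.2, 0, 0, -0.01, 0]]]}}

```text
t: 6.32
eef_pos: [520.0, -3.2, 56.0]
tcp_rot: [3.124, 0.008, 1.72]
ft_force: [0.2, 0.6, 0.4]
opening: 0.799
```

Request:
{"fn": "arm_command", "kwargs": {"deltas": [[[0.2, 0, 0, -0.01, 0]]]}}

```text
t: 6.4
eef_pos: [519.9, -3.2, 54.8]
tcp_rot: [3.124, 0.008, 1.72]
ft_force: [0.5, -0.2, 0.1]
opening: 0.8
```

```bash
python3 - <<'E'
from cell import env
from wr import *
s=env.state();W=env.read_camera("wrist");S=env.read_camera("side");print(s["eef_pos"],s["ft_force"],s["moment"])
cv2.imwrite("pics/s8.png",cv2.resize(S["frame"][150:210,235:315,::-1],None,fx=9,fy=9,interpolation=cv2.INTER_CUBIC))
E
```

```text
[519.92129053  -3.19388368  54.80605671] [ 0.52060744 -0.18773059  0.09336203] [ 0.02363152 -0.09381651  0.02657549]
```

View pics/s8.png

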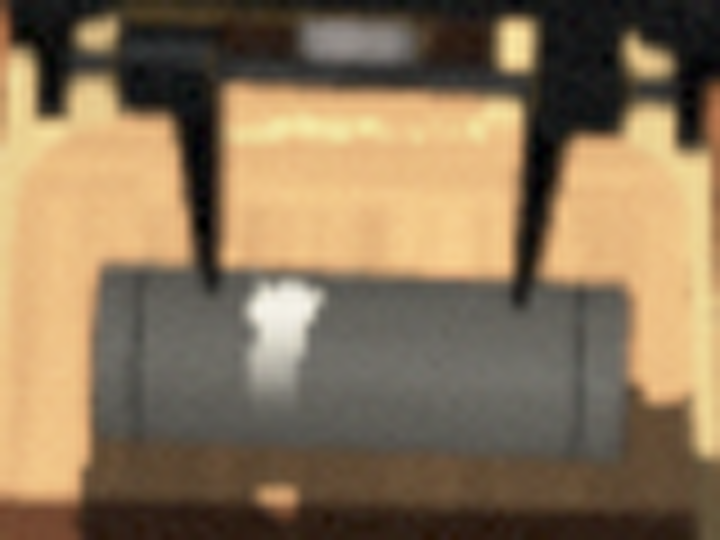

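Request:
{"fn": "arm_command", "kwargs": {"deltas": [[[0.2, 0, 0, -0.01, 0]]]}}

```text
t: 6.58
eef_pos: [520.0, -3.1, 53.9]
tcp_rot: [3.124, 0.008, 1.72]
ft_force: [0.4, 0.6, 0.1]
opening: 0.799
```

Request:
{"fn": "arm_command", "kwargs": {"deltas": [[[0.2, 0, 0, -0.008, 0]]]}}

```text
t: 6.67
eef_pos: [519.9, -3.1, 53.0]
tcp_rot: [3.124, 0.008, 1.72]
ft_force: [-0.1, 0.6, -0.1]
opening: 0.8
```

Request:
{"fn": "arm_command", "kwargs": {"deltas": [[[0.2, 0, 0, -0.008, 0]]]}}

```text
t: 6.75
eef_pos: [520.0, -3.1, 52.1]
tcp_rot: [3.124, 0.008, 1.72]
ft_force: [-0.4, 0.2, -0.4]
opening: 0.803
```

Request:
{"fn": "arm_command", "kwargs": {"deltas": [[[0.2, 0, 0, -0.006, 0]]]}}

```text
t: 6.83
eef_pos: [520.0, -3.1, 51.4]
tcp_rot: [3.124, 0.008, 1.72]
ft_force: [-0.1, -0.8, 0.3]
opening: 0.799
```

Request:
{"fn": "arm_command", "kwargs": {"deltas": [[[0.2, 0, 0, -0.006, 0]]]}}

```text
t: 6.92
eef_pos: [519.9, -3.0, 50.8]
tcp_rot: [3.124, 0.008, 1.72]
ft_force: [-0.5, -0.5, -0.3]
opening: 0.803
```

Request:
{"fn": "arm_command", "kwargs": {"deltas": [[[0.2, 0, 0, -0.007, 0]]]}}

```text
t: 7.0
eef_pos: [520.0, -3.1, 50.3]
tcp_rot: [3.124, 0.008, 1.72]
ft_force: [-1.3, 0.2, 14.1]
opening: 0.797
```

Request:
{"fn": "arm_command", "kwargs": {"deltas": [[[0.2, 0, 0, -0.007, 0]]]}}

```text
t: 7.08
eef_pos: [520.1, -3.1, 50.2]
tcp_rot: [3.124, 0.008, 1.72]
ft_force: [-1.6, -0.5, 18.1]
opening: 0.796
```

Request:
{"fn": "arm_command", "kwargs": {"deltas": [[[0.2, 0, 0, -0.007, 0]]]}}

```text
t: 7.17
eef_pos: [520.1, -3.1, 50.3]
tcp_rot: [3.124, 0.008, 1.72]
ft_force: [-3.5, 0.7, 13.8]
opening: 0.803
```

Request:
{"fn": "arm_command", "kwargs": {"deltas": [[[0.2, 0, 0, -0.007, 0]]]}}

```text
t: 7.25
eef_pos: [520.1, -3.2, 50.4]
tcp_rot: [3.123, 0.008, 1.72]
ft_force: [-1.8, 0.8, 10.9]
opening: 0.797
```

```bash
python3 - <<'E'
from cell import env
from wr import *
s=env.state();W=env.read_camera("wrist");d=wcam(s,W);S=env.read_camera("side");print(s["eef_pos"],s["ft_force"],s["moment"])
cv2.imwrite("pics/s9.png",cv2.resize(S["frame"][150:210,235:315,::-1],None,fx=9,fy=9,interpolation=cv2.INTER_CUBIC))
cv2.imwrite("pics/w9.png",cv2.resize(W["frame"][170:290,150:410,::-1],None,fx=3,fy=3,interpolation=cv2.INTER_CUBIC))
E
```

```text
[520.09929147  -3.18235088  50.37935454] [-1.83152636  0.78843586 10.9229922 ] [-0.05329847  0.80591319 -0.01520202]
```

View pics/s9.png

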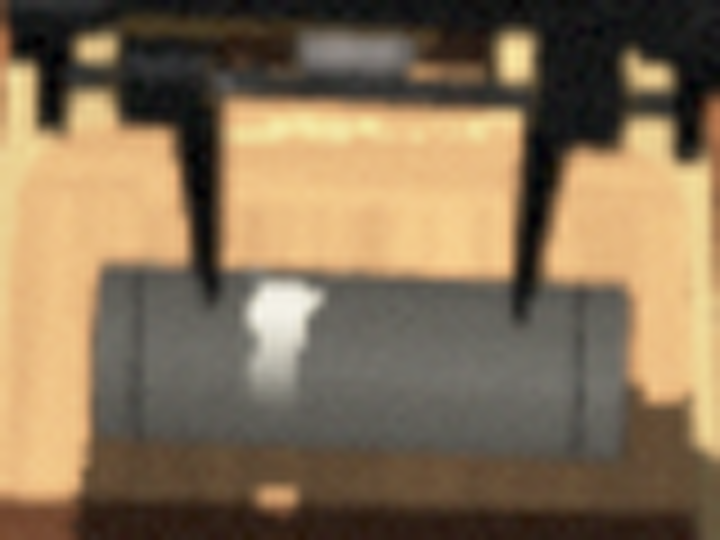

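View pics/w9.png

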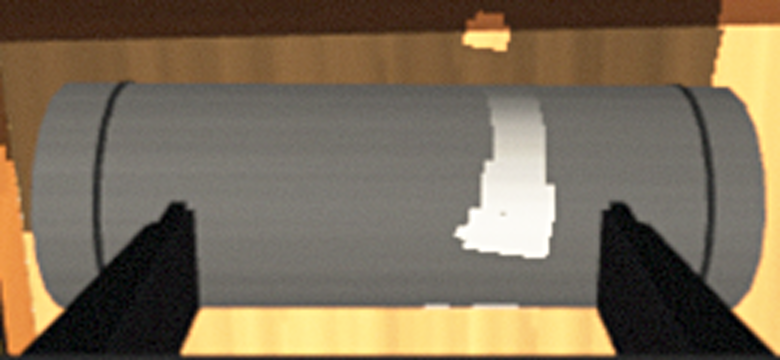

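Contact came at z = 50.3, as predicted. Only the robot-side finger seems to carry load because the tool is tilted about 1°. I'll lift, bring the jaws closer together so the drive is near the roller's middle, and press again.

Request:
{"fn": "arm_command", "kwargs": {"deltas": [[[0.7, 0, 0, 0.04, 0], [0.7, 0, 0, 0, 0], [0.7, 0, 0, 0, 0], [0.7, 0, 0, 0, 0], [0.7, 0, 0, 0, 0], [0.7, 0, 0, 0, 0], [0.7, 0, 0, 0, 0], [0.7, 0, -0.01, 0, 0], [0.7, 0, 0, -0.02, 0]]]}}

```text
t: 8.1
eef_pos: [520.3, -4.2, 52.5]
tcp_rot: [3.123, 0.008, 1.721]
ft_force: [-0.4, 0.4, -0.1]
opening: 0.307
```

Request:
{"fn": "arm_command", "kwargs": {"deltas": [[[0.7, 0, 0, -0.008, 0]]]}}

```text
t: 8.18
eef_pos: [520.2, -4.3, 51.4]
tcp_rot: [3.123, 0.008, 1.721]
ft_force: [-0.8, -0.8, -1.3]
opening: 0.298
```

Request:
{"fn": "arm_command", "kwargs": {"deltas": [[[0.7, 0, 0, -0.008, 0]]]}}

```text
t: 8.27
eef_pos: [520.1, -4.3, 50.5]
tcp_rot: [3.123, 0.008, 1.72]
ft_force: [1.1, -0.4, -0.1]
opening: 0.302
```

Request:
{"fn": "arm_command", "kwargs": {"deltas": [[[0.7, 0, 0, -0.006, 0]]]}}

```text
t: 8.35
eef_pos: [520.2, -4.3, 49.9]
tcp_rot: [3.123, 0.008, 1.72]
ft_force: [-2.4, 0.1, 13.1]
opening: 0.298
```

Request:
{"fn": "arm_command", "kwargs": {"deltas": [[[0.7, 0, 0, -0.006, 0]]]}}

```text
t: 8.43
eef_pos: [520.2, -4.4, 49.9]
tcp_rot: [3.123, 0.008, 1.721]
ft_force: [-4.1, -1.1, 16.6]
opening: 0.301
```

Request:
{"fn": "arm_command", "kwargs": {"deltas": [[[0.7, -0.003, 0.02, -0.004, 0], [0.7, -0.005, 0.03, -0.004, 0], [0.7, -0.005, 0.03, -0.004, 0]]]}}

```text
t: 8.68
eef_pos: [519.1, 3.2, 50.1]
tcp_rot: [3.122, 0.009, 1.72]
ft_force: [-1.7, -0.2, 6.1]
opening: 0.3
```

```bash
cat > look.py <<'E'
import sys
from cell import env
from wr import *
n=sys.argv[1]
s=env.state();W=env.read_camera("wrist");d=wcam(s,W);p=s["eef_pos"]
print(s["t"],p.round(1),s["ft_force"].round(1),"tcp xf,yf",((p-F)@X).round(1),((p-F)@Y).round(1))
f=W["frame"];hsv=cv2.cvtColor(f,cv2.COLOR_RGB2HSV).astype(int)
m=((hsv[:,:,1]<45)&(hsv[:,:,2]>55)).astype(np.uint8);m[:, :110]=0;m[:,450:]=0;m[:60]=0;m[285:]=0
m=cv2.morphologyEx(m,cv2.MORPH_OPEN,np.ones((5,5),np.uint8))
k,l,st,_=cv2.connectedComponentsWithStats(m);i=1+np.argmax(st[1:,4]);M=l==i
x0,w=st[i][0],st[i][2]
r=[]
for u in(int(x0+.2*w),int(x0+.8*w)):
    v=np.where(M[:,u])[0]; r.append(axis(d,u,v.min()-.5,v.max()+.5));print("col",u,"rows",v.min(),v.max(),"axis xf,yf",r[-1][1],r[-1][2])
mid=int(x0+w/2);v=np.where(M[:,mid])[0];print("rows mid",v.min(),v.max())
a,b=r[0][0],r[1][0];print("yaw",np.degrees(np.arctan2(b[1]-a[1],b[0]-a[0])).round(1),"mid y",(r[0][2]+r[1][2])/2)
e=ray(d,[[x0,v.mean()],[x0+w,v.mean()]],72);print("ends xf",[((q-F)@X).round(1) for q in e])
im=f[:,:,::-1].copy();cv2.drawContours(im,cv2.findContours(M.astype(np.uint8),0,2)[0],-1,(0,0,255),1)
S=env.read_camera("side")["frame"][150:240,215:335,::-1]
cv2.imwrite(f"pics/w_{n}.png",np.hstack([cv2.resize(im[80:290,110:450],(400,247)),cv2.resize(S,(329,247),interpolation=cv2.INTER_CUBIC)]))
E
python3 look.py a
```

```text
8.6833 [519.1   3.2  50.1] [-1.7 -0.2  6.1] tcp xf,yf -4.3 -8.2
col 223 rows 202 260 axis xf,yf -40.9 2.8
col 345 rows 203 260 axis xf,yf 36.3 0.6
rows mid 202 275
yaw 8.0 mid y 1.7
ends xf [np.float64(-62.1), np.float64(57.8)]
```

View pics/w_a.png

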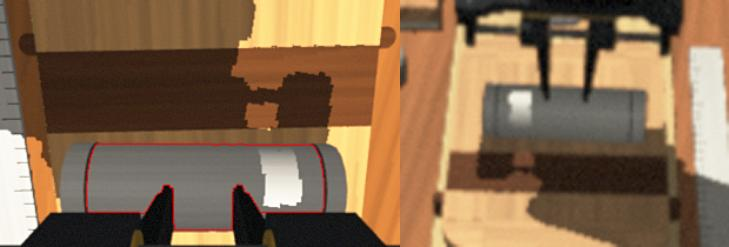

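```bash
python3 - <<'E'
t=open('look.py').read()
a=t.index("r=[]\n");b=t.index("e=ray(")
t=t[:a]+'''mid=int(x0+w/2);v=np.where(M[:,mid])[0];q=axis(d,mid,v.min()-.5,v.max()+.5);print("rows mid",v.min(),v.max(),"axis yf",q[2],"finger offset",(((p-F)@Y)-q[2]).round(1))
us=np.arange(int(x0+.15*w),int(x0+.85*w),4);vt=[np.where(M[:,u])[0].min() for u in us];L=ray(d,np.c_[us,vt],65);g=np.polyfit(L[:,0],L[:,1],1);print("yaw vs face",(np.degrees(np.arctan(g[0]))-9.6).round(1))
'''+t[b:]
open('look.py','w').write(t)
E
python3 look.py a
```

```text
8.7833 [519.1   3.5  50.1] [-1.9  0.6  5.9] tcp xf,yf -4.3 -7.9
rows mid 203 276 axis yf -3.4 finger offset -4.5
yaw vs face -1.7
ends xf [np.float64(-62.1), np.float64(57.8)]
```

Request:
{"fn": "arm_command", "kwargs": {"deltas": [[[0.7, -0.005, 0.03, -0.005, 0], [0.7, -0.005, 0.03, -0.005, 0], [0.7, -0.005, 0.03, -0.005, 0], [0.7, -0.005, 0.03, -0.005, 0], [0.7, -0.005, 0.03, -0.005, 0], [0.7, -0.003, 0.02, -0.004, 0], [0.7, 0, 0, -0.004, 0]]]}}

```text
t: 9.47
eef_pos: [516.8, 20.6, 50.0]
tcp_rot: [3.119, 0.011, 1.721]
ft_force: [-1.3, -0.1, 6.0]
opening: 0.303
```

```bash
python3 look.py b
```

```text
9.4667 [516.8  20.6  50. ] [-1.3 -0.1  6. ] tcp xf,yf -3.7 9.4
rows mid 215 284 axis yf 7.1 finger offset 2.3
yaw vs face -1.9
ends xf [np.float64(-61.6), np.float64(57.6)]
```

View pics/w_b.png

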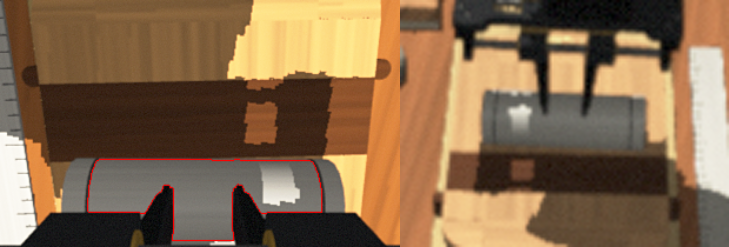

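Request:
{"fn": "arm_command", "kwargs": {"deltas": [[[0.7, -0.005, 0.03, -0.005, 0], [0.7, -0.004, 0.025, -0.005, 0], [0.7, -0.003, 0.02, -0.005, 0], [0.7, 0, 0.005, -0.004, 0], [0.7, 0, 0, -0.002, 0]]]}}

```text
t: 9.98
eef_pos: [515.7, 28.6, 50.0]
tcp_rot: [3.118, 0.011, 1.721]
ft_force: [-1.2, -0.0, 3.9]
opening: 0.299
```

Request:
{"fn": "arm_command", "kwargs": {"deltas": [[[0.7, 0, 0, 0.04, 0], [0.7, 0, 0, 0.02, 0], [0.7, 0.015, -0.085, 0, 0], [0.7, 0.015, -0.085, 0, 0], [0.7, 0, 0, 0, 0]]]}}

```text
t: 10.4
eef_pos: [519.1, 10.4, 56.7]
tcp_rot: [3.117, 0.012, 1.722]
ft_force: [0.6, -0.7, -0.7]
opening: 0.302
```

```bash
sed -i 's/m\[285:\]=0/m[290:]=0/' look.py; python3 look.py c
```

```text
10.4 [519.1  10.4  56.7] [ 0.6 -0.7 -0.7] tcp xf,yf -3.1 -1.1
rows mid 191 262 axis yf 9.7 finger offset -10.8
yaw vs face -1.8
ends xf [np.float64(-61.6), np.float64(58.3)]
```

View pics/w_c.png

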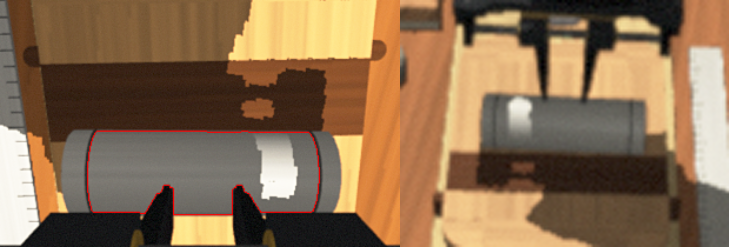

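Request:
{"fn": "arm_command", "kwargs": {"deltas": [[[0.7, 0, 0.015, -0.04, 0], [0.7, 0, 0, -0.01, 0], [0.7, 0, 0, -0.006, 0], [0.7, 0, 0, 0, 0]]]}}

```text
t: 10.83
eef_pos: [518.7, 12.7, 50.2]
tcp_rot: [3.118, 0.011, 1.721]
ft_force: [-1.1, 0.4, 5.7]
opening: 0.301
```

Request:
{"fn": "arm_command", "kwargs": {"deltas": [[[0.7, -0.003, 0.02, -0.005, 0], [0.7, -0.005, 0.03, -0.005, 0], [0.7, -0.005, 0.03, -0.005, 0], [0.7, -0.005, 0.03, -0.005, 0], [0.7, -0.005, 0.03, -0.005, 0], [0.7, -0.005, 0.03, -0.005, 0], [0.7, -0.005, 0.03, -0.005, 0], [0.7, -0.005, 0.03, -0.005, 0], [0.7, -0.005, 0.03, -0.005, 0], [0.7, -0.004, 0.025, -0.005, 0], [0.7, -0.003, 0.02, -0.005, 0], [0.7, 0, 0, -0.004, 0]]]}}

```text
t: 11.83
eef_pos: [514.2, 46.0, 49.9]
tcp_rot: [3.113, 0.013, 1.725]
ft_force: [-2.0, -0.0, 7.1]
opening: 0.298
```

Request:
{"fn": "arm_command", "kwargs": {"deltas": [[[0.7, 0, 0, 0.04, 0], [0.7, 0, 0, 0.02, 0], [0.7, 0.015, -0.085, 0, 0], [0.7, 0.015, -0.075, 0, 0], [0.7, 0, 0, 0, 0]]]}}

```text
t: 12.25
eef_pos: [517.4, 29.4, 56.4]
tcp_rot: [3.113, 0.013, 1.727]
ft_force: [0.9, -0.0, -0.5]
opening: 0.302
```

```bash
python3 look.py d
```

```text
12.25 [517.4  29.4  56.4] [ 0.9 -0.  -0.5] tcp xf,yf -1.7 17.9
rows mid 195 265 axis yf 26.4 finger offset -8.5
yaw vs face -1.6
ends xf [np.float64(-60.9), np.float64(69.7)]
```

View pics/w_d.png

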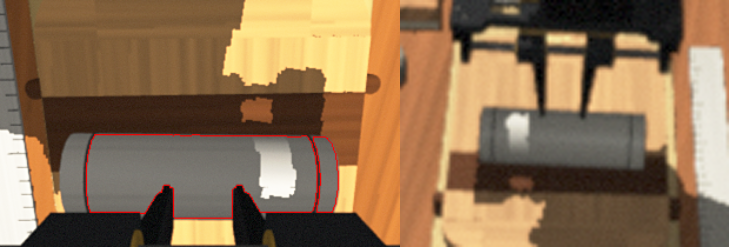

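Request:
{"fn": "arm_command", "kwargs": {"deltas": [[[0.7, 0, 0, -0.04, -0.005], [0.7, 0, 0, -0.01, 0], [0.7, 0, 0, -0.006, 0], [0.7, 0, 0, 0, 0]]]}}

```text
t: 12.68
eef_pos: [517.0, 29.9, 50.2]
tcp_rot: [3.114, 0.013, 1.722]
ft_force: [-0.7, 0.1, 7.4]
opening: 0.3
```

Request:
{"fn": "arm_command", "kwargs": {"deltas": [[[0.7, -0.003, 0.02, -0.005, 0], [0.7, -0.005, 0.03, -0.005, 0], [0.7, -0.005, 0.03, -0.005, 0], [0.7, -0.005, 0.03, -0.005, 0], [0.7, -0.005, 0.03, -0.005, 0], [0.7, -0.005, 0.03, -0.005, 0], [0.7, -0.005, 0.03, -0.005, 0], [0.7, -0.005, 0.03, -0.005, 0], [0.7, -0.005, 0.03, -0.005, 0], [0.7, -0.004, 0.025, -0.005, 0], [0.7, -0.003, 0.02, -0.005, 0], [0.7, 0, 0, -0.004, 0]]]}}

```text
t: 13.68
eef_pos: [512.6, 62.9, 49.9]
tcp_rot: [3.109, 0.015, 1.725]
ft_force: [-2.1, -0.2, 6.9]
opening: 0.302
```

Request:
{"fn": "arm_command", "kwargs": {"deltas": [[[0.7, 0, 0, 0.04, 0], [0.7, 0, 0, 0.02, 0], [0.7, 0.015, -0.085, 0, 0], [0.7, 0.015, -0.075, 0, 0], [0.7, 0, 0, 0, 0]]]}}

```text
t: 14.1
eef_pos: [515.7, 46.2, 56.2]
tcp_rot: [3.109, 0.015, 1.727]
ft_force: [-1.1, 0.2, 0.5]
opening: 0.301
```

```bash
python3 look.py e
```

```text
14.1 [515.7  46.2  56.2] [-1.1  0.2  0.5] tcp xf,yf -0.5 34.8
rows mid 195 266 axis yf 43.2 finger offset -8.4
yaw vs face -1.6
ends xf [np.float64(-60.9), np.float64(59.0)]
```

View pics/w_e.png

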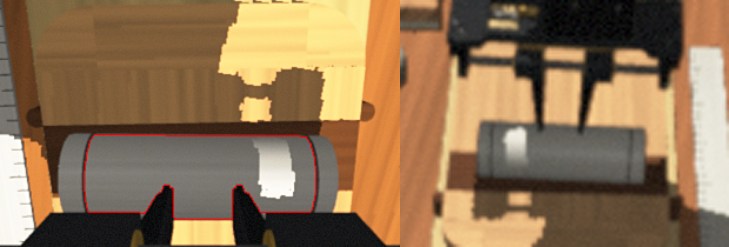

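Request:
{"fn": "arm_command", "kwargs": {"deltas": [[[0.7, -0.02, 0, -0.04, -0.005], [0.7, 0, 0, -0.01, 0], [0.7, 0, 0, -0.006, 0], [0.7, 0, 0, 0, 0]]]}}

```text
t: 14.53
eef_pos: [513.3, 46.7, 50.3]
tcp_rot: [3.109, 0.015, 1.721]
ft_force: [-1.0, -1.1, 7.4]
opening: 0.3
```

Request:
{"fn": "arm_command", "kwargs": {"deltas": [[[0.7, -0.004, 0.02, -0.005, 0], [0.7, -0.006, 0.03, -0.005, 0], [0.7, -0.006, 0.03, -0.005, 0], [0.7, -0.006, 0.03, -0.005, 0], [0.7, -0.006, 0.03, -0.005, 0], [0.7, -0.006, 0.03, -0.005, 0], [0.7, -0.006, 0.03, -0.005, 0], [0.7, -0.006, 0.03, -0.005, 0], [0.7, -0.006, 0.03, -0.005, 0], [0.7, -0.005, 0.025, -0.005, 0], [0.7, -0.004, 0.02, -0.005, 0], [0.7, 0, 0, -0.004, 0]]]}}

```text
t: 15.53
eef_pos: [508.9, 80.0, 49.9]
tcp_rot: [3.101, 0.017, 1.724]
ft_force: [-1.0, -0.0, 6.7]
opening: 0.302
```

Request:
{"fn": "arm_command", "kwargs": {"deltas": [[[0.7, 0, 0, 0.04, 0], [0.7, 0, 0, 0.02, 0], [0.7, 0.012, -0.085, 0, 0], [0.7, 0.012, -0.075, 0, 0], [0.7, 0, 0, 0, 0]]]}}

```text
t: 15.95
eef_pos: [511.3, 63.3, 56.2]
tcp_rot: [3.101, 0.017, 1.726]
ft_force: [-0.2, 0.2, 0.6]
opening: 0.298
```

```bash
python3 look.py f
```

```text
15.95 [511.3  63.3  56.2] [-0.2  0.2  0.6] tcp xf,yf -2.0 52.4
rows mid 196 267 axis yf 60.0 finger offset -7.6
yaw vs face -1.7
ends xf [np.float64(-60.1), np.float64(59.5)]
```

View pics/w_f.png

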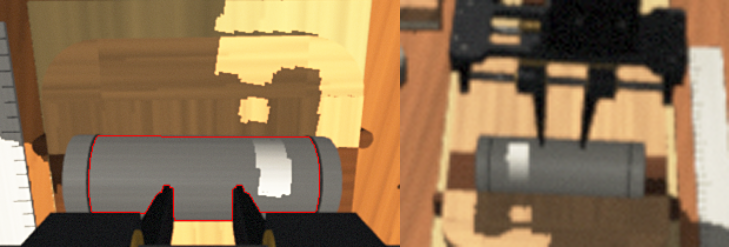

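Request:
{"fn": "arm_command", "kwargs": {"deltas": [[[0.7, 0, -0.005, -0.04, -0.005], [0.7, 0, 0, -0.01, 0], [0.7, 0, 0, -0.006, 0], [0.7, 0, 0, 0, 0]]]}}

```text
t: 16.38
eef_pos: [511.1, 63.2, 50.5]
tcp_rot: [3.101, 0.017, 1.721]
ft_force: [-1.8, -0.8, 8.5]
opening: 0.304
```

Request:
{"fn": "arm_command", "kwargs": {"deltas": [[[0.7, -0.004, 0.02, -0.005, 0], [0.7, -0.006, 0.03, -0.005, 0], [0.7, -0.006, 0.03, -0.005, 0], [0.7, -0.006, 0.03, -0.005, 0], [0.7, -0.006, 0.03, -0.005, 0], [0.7, -0.006, 0.03, -0.005, 0], [0.7, -0.006, 0.03, -0.005, 0], [0.7, -0.006, 0.03, -0.005, 0], [0.7, -0.006, 0.03, -0.005, 0], [0.7, -0.005, 0.025, -0.005, 0], [0.7, -0.004, 0.02, -0.005, 0], [0.7, 0, 0, -0.004, 0]]]}}

```text
t: 17.38
eef_pos: [506.7, 96.5, 50.0]
tcp_rot: [3.093, 0.019, 1.723]
ft_force: [-2.7, -0.1, 8.2]
opening: 0.296
```

Request:
{"fn": "arm_command", "kwargs": {"deltas": [[[0.7, 0, 0, 0.04, 0], [0.7, 0, 0, 0.02, 0], [0.7, 0.012, -0.085, 0, 0], [0.7, 0.012, -0.08, 0, 0], [0.7, 0, 0, 0, 0]]]}}

```text
t: 17.8
eef_pos: [509.1, 79.3, 56.3]
tcp_rot: [3.094, 0.019, 1.725]
ft_force: [-0.3, -0.2, -0.8]
opening: 0.303
```

```bash
python3 look.py g
```

```text
17.8 [509.1  79.3  56.3] [-0.3 -0.2 -0.8] tcp xf,yf -1.5 68.5
rows mid 194 266 axis yf 77.0 finger offset -8.5
yaw vs face -1.7
ends xf [np.float64(-59.5), np.float64(71.4)]
```

View pics/w_g.png

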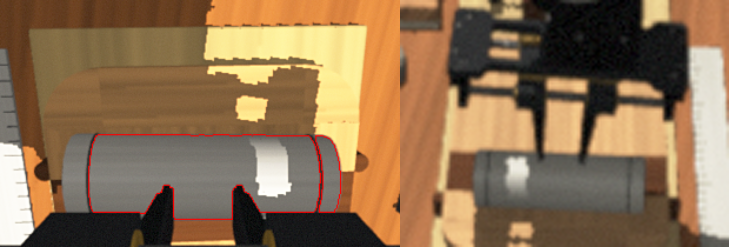

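Request:
{"fn": "arm_command", "kwargs": {"deltas": [[[0.7, 0, 0, -0.04, -0.005], [0.7, 0, 0, -0.01, 0], [0.7, 0, 0, -0.006, 0], [0.7, 0, 0, 0, 0]]]}}

```text
t: 18.23
eef_pos: [509.0, 79.7, 50.6]
tcp_rot: [3.094, 0.019, 1.72]
ft_force: [-1.7, -0.6, 7.0]
opening: 0.301
```

Request:
{"fn": "arm_command", "kwargs": {"deltas": [[[0.7, -0.004, 0.02, -0.005, 0], [0.7, -0.006, 0.03, -0.005, 0], [0.7, -0.006, 0.03, -0.005, 0], [0.7, -0.006, 0.03, -0.005, 0], [0.7, -0.006, 0.03, -0.005, 0], [0.7, -0.006, 0.03, -0.005, 0], [0.7, -0.006, 0.03, -0.005, 0], [0.7, -0.006, 0.03, -0.005, 0], [0.7, -0.006, 0.03, -0.005, 0], [0.7, -0.005, 0.025, -0.005, 0], [0.7, -0.004, 0.02, -0.005, 0], [0.7, 0, 0, -0.003, 0]]]}}

```text
t: 19.23
eef_pos: [504.5, 113.4, 50.2]
tcp_rot: [3.086, 0.02, 1.722]
ft_force: [-1.9, -0.4, 6.7]
opening: 0.299
```

Request:
{"fn": "arm_command", "kwargs": {"deltas": [[[0.7, 0, 0, 0, 0], [0.7, 0, 0, 0.02, 0], [0.7, 0, 0, 0.05, 0], [0.7, 0, 0, 0.1, 0], [0.7, 0, 0, 0.2, 0], [0.7, 0, 0, 0, 0], [0.7, 0, 0, 0, 0]]]}}

```text
t: 19.82
eef_pos: [503.9, 114.1, 90.0]
tcp_rot: [3.087, 0.02, 1.723]
ft_force: [-0.1, -0.2, 0.0]
opening: 0.299
```

```bash
python3 look.py h; python3 - <<'E'
from cell import env
from wr import *
S=env.read_camera("side")
cv2.imwrite("pics/s_h.png",cv2.resize(S["frame"][120:270,215:335,::-1],None,fx=4,fy=4,interpolation=cv2.INTER_CUBIC))
E
```

```text
19.8167 [503.9 114.1  90. ] [-0.1 -0.2  0. ] tcp xf,yf -0.8 103.7
rows mid 207 268 axis yf 94.0 finger offset 9.7
yaw vs face -1.6
ends xf [np.float64(-71.0), np.float64(72.0)]
```

View pics/w_h.png

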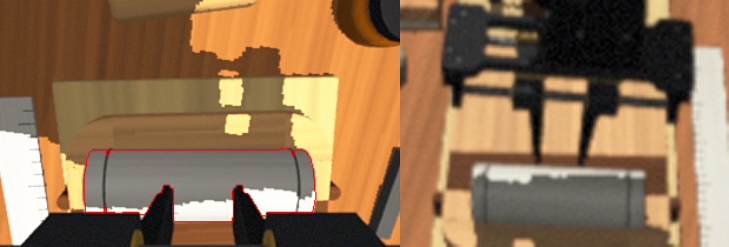

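View pics/s_h.png

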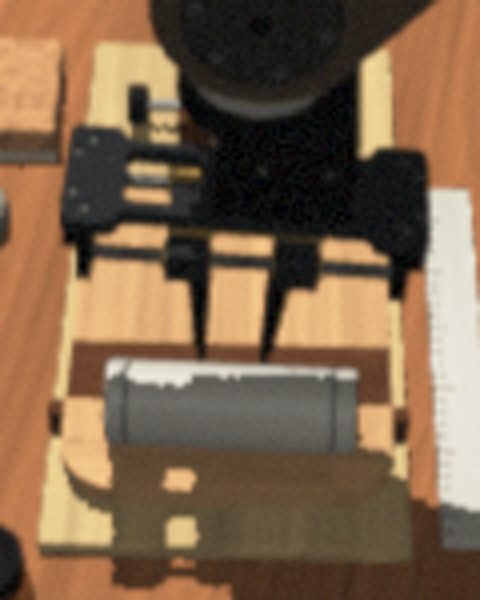

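Request:
{"fn": "arm_command", "kwargs": {"deltas": [[[0.7, 0, 0, 0.3, 0], [0.7, 0, 0, 0.3, 0], [0.7, 0, 0, 0.3, 0], [0.7, 0, -0.3, 0.2, 0], [0.7, 0, -0.35, 0, 0], [0.7, 0, -0.35, 0, 0], [0.7, 0, -0.35, 0, 0], [0.7, 0, -0.35, 0, 0], [0.7, 0, -0.3, 0, 0], [0.7, 0, -0.1, 0, 0], [0.7, 0, 0, 0, 0], [0.7, 0, 0, 0, 0]]]}}

```text
t: 20.97
eef_pos: [499.2, -104.0, 197.5]
tcp_rot: [3.1, 0.018, 1.726]
ft_force: [-1.3, -0.1, 0.4]
opening: 0.3
```

```bash
python3 - <<'E'
from cell import env
from wr import *
s=env.state();print(s["t"],s["eef_pos"],s["ft_force"])
S=env.read_camera("side");T=env.read_camera("top")
for u,a in((0,0),):pass
for n,d,(x0,y0,x1,y1) in(("side",S,(225,150,330,262)),("top",T,(225,150,335,270))):
    h=cv2.cvtColor(d["frame"],cv2.COLOR_RGB2HSV).astype(int);m=((h[:,:,1]<60)&(h[:,:,2]>60)).astype(np.uint8)
    M=np.zeros_like(m);M[y0:y1,x0:x1]=m[y0:y1,x0:x1];M=cv2.morphologyEx(M,cv2.MORPH_OPEN,np.ones((3,3),np.uint8))
    c=max(cv2.findContours(M,0,1)[0],key=cv2.contourArea);r=cv2.minAreaRect(c);w=ray(d,cv2.boxPoints(r),58)
    print(n,r,"xf,yf",((w.mean(0)-F)@X).round(1),((w.mean(0)-F)@Y).round(1))
cv2.imwrite("pics/end.png",np.hstack([cv2.resize(T["frame"][130:310,160:400,::-1],(400,300)),cv2.resize(S["frame"][110:320,130:410,::-1],(400,300))]))
E
```

```text
20.9667 [ 499.18581525 -104.00683605  197.53444422] [-1.27164999 -0.09643346  0.38271153]
side ((271.9801940917969, 220.95565795898438), (62.766788482666016, 21.197364807128906), 2.4895529747009277) xf,yf -1.2 89.9
top ((253.56605529785156, 225.04910278320312), (48.91508102416992, 16.004337310791016), 81.63410949707031) xf,yf 2.4 90.4
```

View pics/end.png

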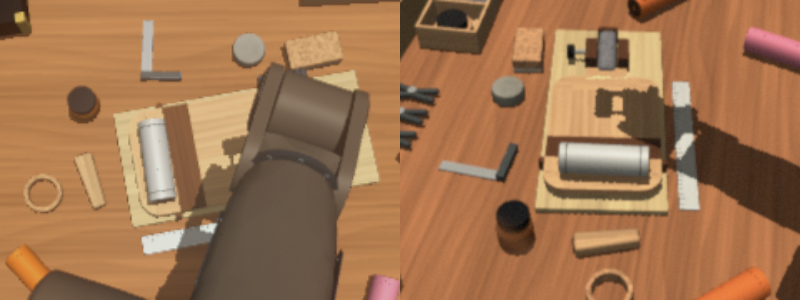

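The roller is lying still at y ≈ 90–94 mm, inside the 72–120 mm window, and square across the paddle. Everything else is where it was and the arm is clear, so I'm handing in.

```bash
python3 -c "
from cell import env
print(env.job_done()); print(env.state()['t'])"
```

```text
the job is handed in; nothing more can be done
None
the job is handed in; nothing more can be done
```

The roller went right over the veneer strip and now lies still on the bare wood near the tip, released. I handed the job in at about 21 s; the hand-in reports no verdict.

**Rolling:** It took six strokes with the fingertips on top, each moving the roller about 17 mm. The force readings while rolling were about 4–9 N. Touching down before the first stroke read up to 18 N. The roller turned a quarter while on the strip and half a turn by its far side, both under finger contact. I worked those turns out from the distance travelled; I did not see them directly.

**Final position:** The allowed range for the roller's axis is 72–120 mm from the middle of the face.

| Check | Result |
|---|---|
| Axis y, side and top cameras | about 90 mm |
| Axis y, wrist camera | 94 mm (this camera read about 2 mm too far along the paddle) |
| Off-centre across the paddle | within about 3 mm |
| Square across the paddle | within 2° |
| Other items | no visible movement in the last pictures (not measured) |

**What disagreed with the description:**
- **Finger length:** The fingertips end about 31 mm short of the reported TCP, so contact came at a reported z of about 50 mm instead of 82. The side view and the wrist camera (sight line and jaw gap) agreed, and the force reading confirmed it.
- **Risk to the side-push rule:** If the judge takes the grasp point as 19 mm behind the reported TCP, it was about 36 mm above the face during contact. That is below the 46 mm limit, so it could count as a side push even though the tips were on top of the roller. I could not check which point is used.

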